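# Ready the filtration stations: keyed valve handles, then filter capsules

### The arm

A 6-joint arm with a two-finger parallel gripper is mounted at the origin on the work surface. World frame = base frame: x ahead of the robot, y to its left, z up, the work surface at z = 0. Lengths are in m, angles in degrees, forces in N, time in s.
With the tool pointing down it reaches from about 0.425 to 0.95 m from the base axis. Payload 3.5 kg.
Tool frame: the origin (TCP) lies between the finger pads; the fingertips stand 8 mm ahead of it and the grasp point (between the pads) lies 11 mm behind it; z points along the fingers, x is the direction in which the jaws open and shut, and the axes are right-handed (so a half turn about z gives the same grasp; the last joint's range is limited). The gripper opens to 85 mm and grips with 20 to 120 N. Pads are 22 mm wide; open, the fingers measure 114 mm over their backs; the gripper's body (76 mm by 85 mm) begins 54 mm behind the grasp point. The pads swing forward as they close: fully open they stand 13 mm farther back than shut.
Start: joints at [-83.423, 16.404, 90.338, -0, 73.258, -8.594], TCP at [0.177, -0.651, 0.239] pointing down, gripper open.
Joint ranges: [-158.93, 158.93], [-51.34, 127.21], [12.03, 142.37], [-87.48, 267.48], [13.55, 161.25], [-162.69, 162.69]. Speed limits (degrees/s): [159.86, 159.86, 180, 180, 180, 180].

### API

Orientations are given as [roll, pitch, yaw] about the fixed x, y, z axes, in that order (R = Rz(yaw) Ry(pitch) Rx(roll)).
In Python, from station import bot gives the robot as it stands.
- The arm moves only by the tool jog_arm, never from a script. Its argument "plan" is a list of rows, each a list of 7 numbers: the opening, from 0 (shut) to 1 (fully open), then the shift along the tool's x, y, z each as a share of 30 cm, from -1 to 1, then the turn, a rotation vector about the tool's x, y, z each as a share of 2 rad, from -1 to 1. In form: [[fingers, x, y, z, rx, ry, rz], ...]. A call has 1 to 8 rows; each row is the pose to reach, as a shift and turn from the pose commanded when the call began, along the tool's axes at that moment; what a row does not reach only later rows make up. A row lasts 1/10 s, in which the tool goes at most 50 mm and 8.59 degrees, less where a joint would pass 70% of its speed; a pose out of reach is approached as far as the arm can. A call with a number of a shift or a turn outside -1 to 1 is refused whole. A call with a gripper value outside its range is refused whole. The fingers move at their own pace and stop on an object; "force" is the grip in N (left out, the last holds). Time passes only in rows, so rows that repeat a pose let the fingers close. It gives the time, the measured TCP pose, the force and the opening at its end, in the units of the state.
- bot.state(): the state, without advancing time (a new reading comes with each control period).
- bot.grab_frame(name): name is "scene" or "top"; returns a dict with "frame" (384x512x3 uint8, red, green, blue), "mtx" (3x3 intrinsics, pixels), "rvec" (rotation vector, rad) and "tvec" (3), from world to camera coordinates, as OpenCV has them. Camera axes: x right, y down, z forward; pixel columns grow to the right and rows downward; lengths in m; the calibration is good to about 2 mm. A picture is of the moment at which its call begins. There is no depth.
- bot.finish_job(): hands the job in, once; it reports no verdict.
Trained networks look in a picture, given as the dict that the camera call returned (one of the last four; its "shot" number tells which), for a name from the list of things; names that differ only in an ending like _2 or _b are one class to them, and where a whole thing is asked for, a point or a joint stands for the part that bears it (a point fixed in the world has none). Each returns a list of dicts, best first, with "p" (0 to 1); they miss things now and then, are a little off and sometimes report something else, mostly with a low value. They report only what shows in the picture. A call takes as long as a camera call. They do not tell look-alikes from the thing itself.
- bot.search_frame(picture, target): "xyz" ([x, y, z] in m, in world coordinates, good to about 4 mm: the middle of the surface that is visible of it).
The state is a dict: "time": time; "joint_positions": joint angles; "qd": joint speeds; "joint_efforts": joint torques, N m; "tcp_pos": TCP position; "orientation": TCP orientation; "contact_force": force on the tool from outside, world axes, zero at the start; "ft_torque": the same for the moment, N m; "opening": finger opening in m.
Only numpy, scipy, OpenCV 4.12 (cv2) and the standard library are available. Lean on these libraries where they do the work, as an engineer would, in place of code of your own. Each camera call takes 0.05 s, during which the arm holds its last target.

### The job

Get the filtration stations ready: push every valve handle that is here fully home on the flat-sided stem of the station of its own colour and turn it to closed, so that its bar lies square across the station's base plate. Only when all those valves are closed, stand every filter capsule that is here upright and centred on the raised head of the station of its own colour. Some handles or capsules may be away; leave the beaker, dish and jar where they are.

Things in the scene. Friction and masses are not known exactly. Their poses are not given: they have to be found in the camera images.
- station_blue: Fixed filtration station of the blue colour: white base plate 190 x 90 x 12 mm, bolted down. Origin: centre of its underside on the bench; x runs along the plate from the valve (at x = -55 mm) to the filter head (at x = +55 mm), y across it, z up. The valve is a 44 mm square aluminium block with a blue collar of 42 mm diameter whose flat top is 50 mm above the bench; the brass stem stands on it.
- tang_blue (a point): Centre of the top of the blue station's brass valve stem, 68 mm above the bench. The stem is an upright tang with two flats: 16 mm (this point's x) by 9 mm (its y) in plan, 18 mm tall above the collar (top 4 mm tapered to 13 x 6 mm). It turns about the vertical with the valve; the same after a half turn.
- stem_blue (a joint): Angle of the blue valve stem, rad. 0 = closed (hard stop): the stem's long side lies along the station's y, square across the plate. Positive = counter-clockwise seen from above, open; range 0 to 1.6. Stays where it is left; turning it takes about 0.06 N m.
- head_blue (a point): Centre of the flat top of the blue station's filter head: a steel disc of 36 mm diameter, 78 mm above the bench, on a thin column with blue rings.
- handle_blue: Loose blue plastic valve handle, about 0.12 kg, 38 mm tall, lies socket down on the bench (may be absent: None). Origin: centre of its underside; z up; x along its bar. Square foot flange 42 x 42 x 4 mm, on it a hub 30 x 22 mm up to 20 mm height, with a slot-shaped socket open below, 18.5 mm (x) by 11.5 mm (y) and 20 mm deep; above it the grip bar 66 (x) x 22 (y) x 18 mm, at 20 to 38 mm height. Fully home, its underside rests on the collar.
- filter_blue: Loose filter capsule: white upright cylinder, 44 mm diameter, 50 mm tall (a small 6 mm nipple on top), blue band and blue top disc, about 0.15 kg (may be absent: None). Origin: centre of its flat underside; z up.
- station_yellow: Fixed filtration station of the yellow colour: white base plate 190 x 90 x 12 mm, bolted down. Origin: centre of its underside on the bench; x runs along the plate from the valve (at x = -55 mm) to the filter head (at x = +55 mm), y across it, z up. The valve is a 44 mm square aluminium block with a yellow collar of 42 mm diameter whose flat top is 50 mm above the bench; the brass stem stands on it.
- tang_yellow (a point): Centre of the top of the yellow station's brass valve stem, 68 mm above the bench. The stem is an upright tang with two flats: 16 mm (this point's x) by 9 mm (its y) in plan, 18 mm tall above the collar (top 4 mm tapered to 13 x 6 mm). It turns about the vertical with the valve; the same after a half turn.
- stem_yellow (a joint): Angle of the yellow valve stem, rad. 0 = closed (hard stop): the stem's long side lies along the station's y, square across the plate. Positive = counter-clockwise seen from above, open; range 0 to 1.6. Stays where it is left; turning it takes about 0.06 N m.
- head_yellow (a point): Centre of the flat top of the yellow station's filter head: a steel disc of 36 mm diameter, 78 mm above the bench, on a thin column with yellow rings.
- handle_yellow: Loose yellow plastic valve handle, about 0.12 kg, 38 mm tall, lies socket down on the bench (may be absent: None). Origin: centre of its underside; z up; x along its bar. Square foot flange 42 x 42 x 4 mm, on it a hub 30 x 22 mm up to 20 mm height, with a slot-shaped socket open below, 18.5 mm (x) by 11.5 mm (y) and 20 mm deep; above it the grip bar 66 (x) x 22 (y) x 18 mm, at 20 to 38 mm height. Fully home, its underside rests on the collar.
- filter_yellow: Loose filter capsule: white upright cylinder, 44 mm diameter, 50 mm tall (a small 6 mm nipple on top), yellow band and yellow top disc, about 0.15 kg (may be absent: None). Origin: centre of its flat underside; z up.
- station_red: Fixed filtration station of the red colour: white base plate 190 x 90 x 12 mm, bolted down. Origin: centre of its underside on the bench; x runs along the plate from the valve (at x = -55 mm) to the filter head (at x = +55 mm), y across it, z up. The valve is a 44 mm square aluminium block with a red collar of 42 mm diameter whose flat top is 50 mm above the bench; the brass stem stands on it.
- tang_red (a point): Centre of the top of the red station's brass valve stem, 68 mm above the bench. The stem is an upright tang with two flats: 16 mm (this point's x) by 9 mm (its y) in plan, 18 mm tall above the collar (top 4 mm tapered to 13 x 6 mm). It turns about the vertical with the valve; the same after a half turn.
- stem_red (a joint): Angle of the red valve stem, rad. 0 = closed (hard stop): the stem's long side lies along the station's y, square across the plate. Positive = counter-clockwise seen from above, open; range 0 to 1.6. Stays where it is left; turning it takes about 0.06 N m.
- head_red (a point): Centre of the flat top of the red station's filter head: a steel disc of 36 mm diameter, 78 mm above the bench, on a thin column with red rings.
- handle_red: Loose red plastic valve handle, about 0.12 kg, 38 mm tall, lies socket down on the bench (may be absent: None). Origin: centre of its underside; z up; x along its bar. Square foot flange 42 x 42 x 4 mm, on it a hub 30 x 22 mm up to 20 mm height, with a slot-shaped socket open below, 18.5 mm (x) by 11.5 mm (y) and 20 mm deep; above it the grip bar 66 (x) x 22 (y) x 18 mm, at 20 to 38 mm height. Fully home, its underside rests on the collar.
- filter_red: Loose filter capsule: white upright cylinder, 44 mm diameter, 50 mm tall (a small 6 mm nipple on top), red band and red top disc, about 0.15 kg (may be absent: None). Origin: centre of its flat underside; z up.
- beaker: Bystander: glass beaker 80 mm wide, 80 mm tall, beyond and to the right of the stations. Origin: centre of the underside. Leave alone.
- dish: Bystander: low white porcelain dish 84 mm wide, 30 mm tall, beyond and to the left of the stations. Origin: centre of the underside. Leave alone.
- sample_pot: Bystander: small amber jar 44 mm wide, 40 mm tall, on the robot's side of the stations. Origin: centre of the underside. Leave alone.
There are look-alikes about, which are no part of the job. What is shaped like the station_red but black or pink is not meant.

How it is judged (in metres and radians):
On the way, in this order (a step that is already met when the one before it is completed fails the run):
1. every handle present is home on the stem of its colour and turned to closed (horizontal distance between handle_blue and tang_blue below 0.006 m and z of handle_blue in the frame of station_blue between 0.045 and 0.055 m and angle between each of handle_blue, handle_yellow, handle_red's own z axis and vertical below 0.12 rad and angle between the x axis of handle_blue and the y axis of station_blue, either way round below 0.2 rad and horizontal distance between handle_yellow and tang_yellow below 0.006 m and z of handle_yellow in the frame of station_yellow between 0.045 and 0.055 m and angle between the x axis of handle_yellow and the y axis of station_yellow, either way round below 0.2 rad and horizontal distance between handle_red and tang_red below 0.006 m and z of handle_red in the frame of station_red between 0.045 and 0.055 m and angle between the x axis of handle_red and the y axis of station_red, either way round below 0.2 rad), for 0.3 s.
2. every filter capsule present stands on the head of its colour (horizontal distance between filter_blue and head_blue below 0.012 m and z of filter_blue in the frame of station_blue between 0.073 and 0.083 m and angle between each of filter_blue, filter_yellow, filter_red's own z axis and vertical below 0.1 rad and linear speed of each of filter_blue, filter_yellow, filter_red below 0.02 m/s and horizontal distance between filter_yellow and head_yellow below 0.012 m and z of filter_yellow in the frame of station_yellow between 0.073 and 0.083 m and horizontal distance between filter_red and head_red below 0.012 m and z of filter_red in the frame of station_red between 0.073 and 0.083 m), for 0.3 s.
At the end, for the whole second after the job is handed in: Each handle present: on its colour's stem within 6 mm, underside within 5 mm of the collar, upright (0.12 rad), bar within 0.2 rad of square across the plate. Each capsule: on its colour's head within 12 mm of centre, underside within 5 mm of it, upright (0.1 rad). All at rest (all of step 1 and all of step 2 and linear speed of each of handle_blue, handle_yellow, handle_red below 0.02 m/s); the robot touches nothing.
It fails at once if the beaker, the dish or the jar is moved more than 3 cm (distance of any of beaker, dish, sample_pot from where it was at the start of the episode above 0.03 m).
Of handle_blue, handle_yellow, handle_red only 2 to 3 are there at a start; the rules pass over those that are not, and their reading is None.
Of filter_blue, filter_yellow, filter_red only 2 to 3 are there at a start; the rules pass over those that are not, and their reading is None.
At some moment in a run one of handle_blue, handle_yellow, handle_red may be knocked a few centimetres aside while the robot is not near it.
It also fails if it takes over 210 s, if anything falls off the work surface, if the arm or the gripper's body presses on something with over 40 N, if the wrist force passes 120 N, or if a joint passes its speed limit or range.

## Working session

There is one attempt and no reset: what is moved stays moved. The work goes in short steps, Python scripts to look and compute and a tool call to move; the robot and the scene stay as the last step left them, time stands still between calls to the robot, and variables do not carry over. Pictures are saved under pics/ and viewed, and the job is handed in when it is done.

Besides the shell and the picture viewer there is one more tool, called after "Request:" as a command line: name --pt "numbers of a row" for each row, then --argument value for the rest. jog_arm: Moves the arm, as the interface text tells. Shift numbers are shares of 30 cm and turn numbers shares of 2 rad, none past 1 either way. Its arguments: {"type":"object","properties":{"plan":{"type":"array"},"force":{"type":"number"}},"required":["plan"]}

```bash
ls; mkdir -p pics; python3 - <<'E'
from station import bot
import cv2,json
print(bot.state())
for n in("scene","top"):
    f=bot.grab_frame(n); cv2.imwrite(f"pics/{n}0.png",cv2.resize(f["frame"][:,:,::-1],(800,600),interpolation=cv2.INTER_CUBIC))
    print(n,f["mtx"],f["rvec"],f["tvec"])
    for t in ["station_blue","station_yellow","station_red","tang_blue","tang_yellow","tang_red","head_blue","head_yellow","head_red","handle_blue","handle_yellow","handle_red","filter_blue","filter_yellow","filter_red","beaker","dish","sample_pot"]:
        r=bot.search_frame(f,t); print(t,[(round(d["p"],2),[round(float(v),3) for v in d["xyz"]]) for d in r])
E
```

```text
pics
{'time': 0.0, 'joint_positions': array([-8.34227872e+01,  1.64538919e+01,  9.04242279e+01, -5.80105211e-04,
        7.32569611e+01, -8.59590977e+00]), 'qd': array([ 0.05275807, -0.01889795,  0.00469244, -0.10329949,  0.04506388,
       -0.08989486]), 'joint_efforts': array([-7.28847244e-04, -4.05982804e+01, -2.92629004e+01, -2.55327095e-04,
        5.81404209e-03,  1.26136106e-05]), 'tcp_pos': array([ 0.17660639, -0.65082099,  0.23792847]), 'orientation': array([-1.79980359e+02,  1.33646493e-01, -7.48266868e+01]), 'contact_force': array([-0.5446582 ,  0.53630827,  0.32767166]), 'ft_torque': array([ 0.01722238, -0.00367318,  0.01768341]), 'opening': 0.08521156798230553}
scene [[392.72044199   0.         253.05951566]
 [  0.         392.72044199 188.5009154 ]
 [  0.           0.           1.        ]] [ 0.76626736  2.74059718 -0.91318421] [ 0.46961512 -0.18910164  1.28400274]
station_blue [(0.75, [0.622, 0.023, 0.015])]
station_yellow [(0.83, [0.628, -0.147, 0.014])]
station_red [(0.96, [0.392, -0.146, 0.01]), (0.9, [0.861, 0.038, 0.009]), (0.69, [0.606, 0.193, 0.008]), (0.68, [0.
[... 1290 characters left out ...]
11, 0.01])]
head_yellow [(0.66, [0.616, -0.152, 0.012])]
head_red [(0.96, [0.603, 0.175, 0.009]), (0.63, [0.385, -0.154, 0.011]), (0.59, [0.234, 0.242, 0.011])]
handle_blue [(0.24, [0.445, 0.24, 0.051])]
handle_yellow [(0.89, [0.467, 0.354, 0.042])]
handle_red [(0.73, [0.487, -0.378, 0.038])]
filter_blue [(0.78, [0.444, 0.238, 0.05]), (0.22, [0.738, 0.28, 0.018])]
filter_yellow [(0.78, [0.592, -0.34, 0.05]), (0.33, [0.583, 0.358, 0.038])]
filter_red []
beaker [(0.66, [0.73, -0.296, 0.042]), (0.53, [0.592, -0.336, 0.054]), (0.45, [0.599, 0.179, 0.009])]
dish [(0.74, [0.742, 0.279, 0.017])]
sample_pot [(0.6, [0.385, 0.034, 0.044]), (0.32, [0.489, -0.377, 0.036]), (0.21, [0.581, 0.355, 0.036])]
```

View pics/scene0.png

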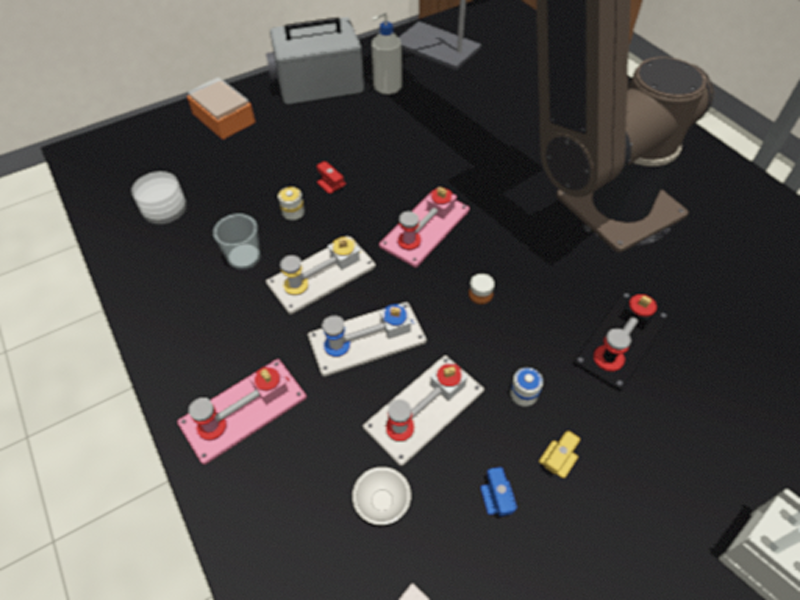

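View pics/top0.png

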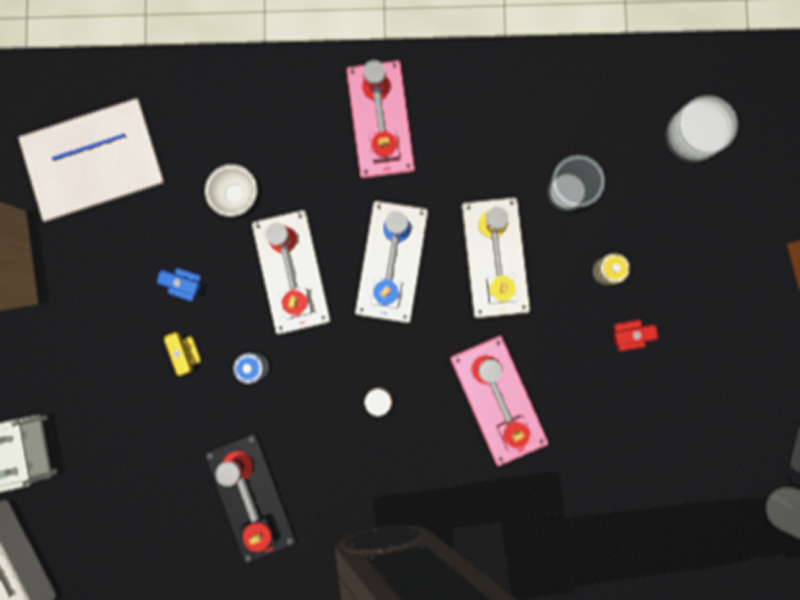

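Top view (800x600 px): the white stations are red (291,272), blue (392,262) and yellow (496,258). The look-alikes are pink at (380,119) and (499,401), and black at (251,498). Handles are blue (180,284), yellow (182,354) and red (636,335). Capsules are blue (250,368) and yellow (612,268); I see no red capsule. Next I'll check the choice in close crops and measure the poses.

```bash
cat > h.py <<'E'
from station import bot
import cv2,numpy as np
from scipy.optimize import least_squares
from scipy.ndimage import map_coordinates,gaussian_filter
def proj(f,P): return cv2.projectPoints(np.asarray(P,float).reshape(-1,3),f["rvec"],f["tvec"],f["mtx"],None)[0][:,0]
def unproj(f,uv,z):
    R=cv2.Rodrigues(np.asarray(f["rvec"],float))[0];t=np.asarray(f["tvec"],float).ravel()
    uv=np.asarray(uv,float).reshape(-1,2)
    d=np.c_[uv,np.ones(len(uv))]@np.linalg.inv(f["mtx"]).T@R; c=-R.T@t
    return c+d*((z-c[2])/d[:,2])[:,None]
def rect(lx,ly,z,n=24,cx=0,cy=0):
    t=np.linspace(-.42,.42,n);P=[];N=[]
    for s in(-1,1):
        P+= [(cx+s*lx/2,cy+ly*a,z) for a in t];N+=[(s,0,0)]*n
        P+= [(cx+lx*a,cy+s*ly/2,z) for a in t];N+=[(0,s,0)]*n
    return np.array(P),np.array(N,float)
def circ(r,z,n=60,cx=0,cy=0):
    a=np.arange(n)*2*np.pi/n
    N=np.c_[np.cos(a),np.sin(a),0*a];return N*r+[cx,cy,z],N
def T(p,X,v=False):
    c,s=np.cos(p[2]),np.sin(p[2]);R=np.array([[c,-s,0],[s,c,0],[0,0,1]])
    return X@R.T+(0 if v else np.array([p[0],p[1],0]))
def fit(frames,chan,model,p0,rng=4,iters=6,yaw=True,sign=-1):
    """chan: func frame->gray float, inside brighter (sign -1: drop outward)"""
    P,N=model;p=np.array(p0,float);G=[gaussian_filter(chan(f["frame"].astype(float)),.6) for f in frames]
    for it in range(iters):
        r=rng if it<2 else max(2,rng/2)
        obs=[]
        for f,g in zip(frames,G):
            W=T(p,P);u=proj(f,W);n=proj(f,W+T(p,N,True)*1e-3)-u;n/=np.linalg.norm(n,axis=1)[:,None]
            s=np.arange(-r,r+.01,.25);S=u[:,None]+n[:,None]*s[None,:,None]
            v=map_coordinates(g,[S[...,1],S[...,0]],order=1,mode='nearest')
            d=np.gradient(v,axis=1)*sign
            w=np.clip(d,0,None);k=d.argmax(1);m=d[np.arange(len(k)),k]
            w=np.where(abs(s[None]-s[k][:,None])<=1.25,w,0);off=(w*s).sum(1)/np.maximum(w.sum(1),1e-9)
            ok=m>0.35*np.percentile(m,80)
            obs.append((f,u+n*off[:,None],n,ok))
        def res(q):
            q=np.r_[q,p[2]] if len(q)==2 else q
            return np.concatenate([(((proj(f,T(q,P))-o)*n).sum(1))[ok] for f,o,n,ok in obs])
        R=least_squares(res,p if yaw else p[:2],loss='soft_l1',f_scale=.3,x_scale=[.01,.01,.1][:3 if yaw else 2])
        p=np.r_[R.x,p[2]] if not yaw else R.x
    return p,np.median(abs(res(R.x))),len(R.fun)
mn=lambda a:a.min(2)
mx=lambda a:a.max(2)
chB=lambda a:a[...,2]-a[...,0]
chR=lambda a:a[...,0]-np.maximum(a[...,1],a[...,2])
chY=lambda a:np.minimum(a[...,0],a[...,1])-a[...,2]
def crop(f,xyz,half,name,s=10):
    u=proj(f,[xyz])[0];x,y=(u).astype(int)
    c=f["frame"][max(0,y-half):y+half,max(0,x-half):x+half,::-1]
    return cv2.resize(c,(2*half*s,2*half*s),interpolation=cv2.INTER_CUBIC)
E
python3 - <<'E'
from h import *
F={n:bot.grab_frame(n) for n in("scene","top")}
ST=dict(red=(.6,.187,None),blue=(.617,.017,None),yellow=(.62,-.152,None))
yaw0={}
# yaw from top image 800 px coords: valve->head
v={'red':((294,302),(277,234)),'blue':((386,292),(397,223)),'yellow':((502,288),(497,217))}
for c in v:
    a=unproj(F["top"],np.array(v[c][0])*.64,.05)[0];b=unproj(F["top"],np.array(v[c][1])*.64,.078)[0]
    y=np.arctan2(b[1]-a[1],b[0]-a[0]);m=(a+b)/2
    for k in("top","scene","both"):
        fr=list(F.values()) if k=="both" else [F[k]]
        p,e,n=fit(fr,mn,rect(.19,.09,.012),[m[0],m[1],y]);print(c,k,p.round(4),round(e,2),n)
rows=[]
for n,f in F.items():
    rows.append(np.hstack([crop(f,q,13,'',10) for q in [(0.545,.175,.06),(.562,.005,.06),(.565,-.155,.06)]]))
cv2.imwrite("pics/stems.png",np.vstack(rows))
rows=[]
for n,f in F.items():
    rows.append(np.hstack([crop(f,q,20,'',5) for q in [(0.582,.36,.03),(.468,.358,.03),(.487,-.372,.03)]]))
cv2.imwrite("pics/handles.png",np.vstack(rows))
E
```

```text
red top [0.6023 0.1795 0.2115] 0.4 96
red scene [0.6031 0.1834 0.2096] 0.45 93
red both [0.6026 0.1811 0.2115] 0.51 188
blue top [ 0.6159  0.0112 -0.1821] 0.35 96
blue scene [ 0.6171  0.0168 -0.1771] 0.41 90
blue both [ 0.6162  0.0123 -0.1844] 0.45 187
yellow top [ 0.6191 -0.1616  0.0815] 0.38 96
yellow scene [ 0.62   -0.1552  0.0675] 0.49 88
yellow both [ 0.6192 -0.1607  0.0838] 0.48 187
```

```bash
ls -la pics
```

```text
total 1680
drwxr-xr-x 2 agent agent   4096 Dec  6 13:25 .
drwxr-xr-x 3 agent agent   4096 Dec  6 13:25 ..
-rw-r--r-- 1 agent agent 229206 Dec  6 13:25 handles.png
-rw-r--r-- 1 agent agent 597355 Dec  6 13:24 scene0.png
-rw-r--r-- 1 agent agent 362227 Dec  6 13:25 stems.png
-rw-r--r-- 1 agent agent 519404 Dec  6 13:24 top0.png
```

View pics/stems.png

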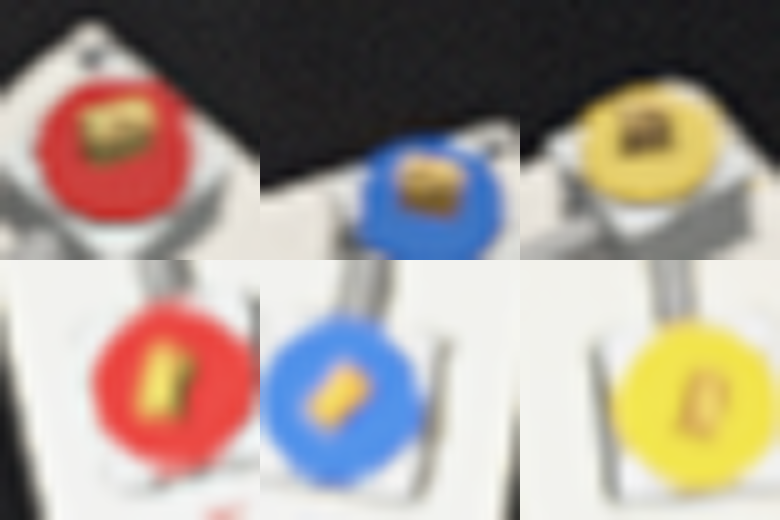

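View pics/handles.png

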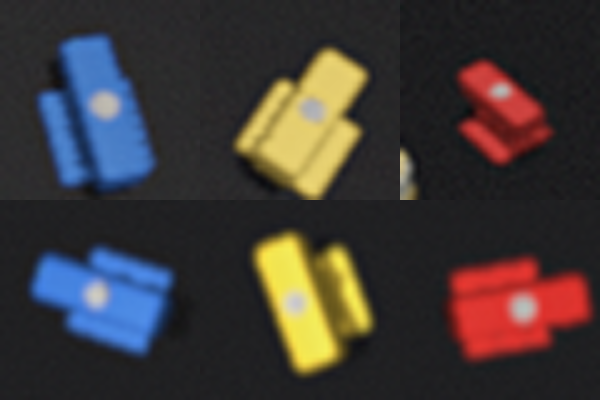

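The crops confirm three white stations with red, blue and yellow collars, and all three handles lying socket down. Next come the handles, stem angles and collar/head circles in each camera.

```bash
cat >> h.py <<'E'
def stem_hull(c,yaw):
    P=[]
    for lx,ly,z in((16,9,50),(16,9,64),(13,6,68)):
        for sx in(-1,1):
            for sy in(-1,1): P.append((sx*lx/2e3,sy*ly/2e3,z/1e3))
    return T([c[0],c[1],yaw],np.array(P))
def mask_poly(uv,org,half,ss=8):
    q=((uv-org+half+.5)*ss-.5)
    m=np.zeros((2*half*ss,2*half*ss),np.uint8);h=cv2.convexHull(q.astype(np.float32))
    cv2.fillConvexPoly(m,np.round(h*16).astype(np.int32),255,cv2.LINE_8,4)
    return cv2.resize(gaussian_filter(m.astype(np.float32),.6*ss),(2*half,2*half),interpolation=cv2.INTER_AREA)
def stem_fit(f,chan,c0,rngmm=4):
    """grid over yaw and centre; returns score per yaw"""
    half=7;g=chan(f["frame"].astype(float));o=np.round(proj(f,[(c0[0],c0[1],.06)])[0]).astype(int)
    g=g[o[1]-half:o[1]+half,o[0]-half:o[0]+half]
    col=np.asarray([1]);a=np.linspace(0,2*np.pi,40)
    cm=mask_poly(proj(f,np.c_[c0[0]+.019*np.cos(a),c0[1]+.019*np.sin(a),0*a+.05]),o,half)>200
    out=[]
    for yaw in np.radians(np.arange(-90,90,5)):
        best=(-1,)
        for dx in np.arange(-rngmm,rngmm+.1,1):
            for dy in np.arange(-rngmm,rngmm+.1,1):
                m=mask_poly(proj(f,stem_hull((c0[0]+dx/1e3,c0[1]+dy/1e3),yaw)),o,half,4)
                v=np.corrcoef(m[cm],g[cm])[0,1]
                if v>best[0]: best=(v,dx,dy)
        out.append((np.degrees(yaw),)+best)
    return np.array(out)
E
python3 - <<'E'
from h import *
import pickle
F={n:bot.grab_frame(n) for n in("scene","top")}
pickle.dump(F,open("F0.pkl","wb"))
ST={'top':dict(red=(.6023,.1795,.2115),blue=(.6159,.0112,-.1821),yellow=(.6191,-.1616,.0815)),
 'scene':dict(red=(.6031,.1834,.2096),blue=(.6171,.0168,-.1771),yellow=(.62,-.1552,.0675))}
CH=dict(red=lambda a:a[...,1],blue=lambda a:a[...,0]-a[...,2],yellow=lambda a:-a[...,1])
CC=dict(red=chR,blue=chB,yellow=chY)
for c in CH:
    for k in F:
        s=ST[k][c];cv=T(s,np.array([[-.055,0,0]]))[0]
        p,e,n=fit([F[k]],CC[c],circ(.021,.05),[cv[0],cv[1],0],yaw=False,rng=3);
        o=stem_fit(F[k],CH[c],p[:2]);i=o[:,1].argmax();j=np.argsort(-o[:,1])[:4]
        print(c,k,'valve from plate',cv[:2].round(4),'collar',p[:2].round(4),'stem',o[j].round(2).tolist())
        print('   closed yaw would be',np.degrees(s[2])+90)
H=dict(red=(.487,-.372,np.radians(-80)),blue=(.582,.36,np.radians(70)),yellow=(.468,.358,np.radians(15)))
for c in H:
    for k in F:
        f=F[k];p,e,n=fit([f],mx,rect(.066,.022,.038),H[c],rng=5)
        # dot: low saturation bright near
        a=f["frame"].astype(float);u=proj(f,[(p[0],p[1],.038)])[0];yy,xx=np.mgrid[:384,:512]
        w=np.clip(a.min(2)-60,0,None)*(np.hypot(xx-u[0],yy-u[1])<6)
        if c=='yellow': w=np.clip(a[...,2]-90,0,None)*(np.hypot(xx-u[0],yy-u[1])<6)
        d=np.array([(w*xx).sum(),(w*yy).sum()])/w.sum()
        print(c,k,p[:2].round(4),'yaw',np.degrees(p[2]).round(1),round(e,2),'dot',unproj(f,d,.038)[0].round(4))
E
```

```text
red scene valve from plate [0.5493 0.172 ] collar [0.5479 0.1709] stem [[0.0, 0.9, -2.0, -3.0], [5.0, 0.89, -2.0, -3.0], [-5.0, 0.89, -2.0, -3.0], [10.0, 0.89, -2.0, -3.0]]
   closed yaw would be 102.00919538594205
red top valve from plate [0.5485 0.168 ] collar [0.5488 0.1672] stem [[-20.0, 0.95, 1.0, 3.0], [-15.0, 0.95, 1.0, 3.0], [-10.0, 0.95, 1.0, 3.0], [-25.0, 0.94, 1.0, 3.0]]
   closed yaw would be 102.11805736701692
blue scene valve from plate [0.563  0.0265] collar [0.5621 0.0224] stem [[-45.0, 0.98, -1.0, 0.0], [-50.0, 0.98, 0.0, 0.0], [-40.0, 0.98, -1.0, 0.0], [-55.0, 0.98, -1.0, 0.0]]
   closed yaw would be 79.85291744823311
blue top valve from plate [0.5618 0.0212] collar [0.5621 0.0205] stem [[-40.0, 0.99, 0.0, 1.0], [-45.0, 0.98, 0.0, 1.0], [-50.0, 0.98, 0.0, 1.0], [-35.0, 0.98, 0.0, 1.0]]
   closed yaw would be 79.56643855066771
yellow scene valve from plate [ 0.5651 -0.1589] collar [ 0.5646 -0.1641] stem [[-20.0, 0.89, 1.0, 2.0], [-35.0, 0.89, 1.0, 2.0], [-25.0, 0.89, 1.0, 2.0], [-40.0, 0.89, 1.0, 2.0]]
   closed yaw would be 93.86746511713305
yellow top valve from plate [ 0.5643 -0.1661] collar [ 0.5643 -0.1655] stem [[-20.0, 0.95, 0.0, 0.0], [-15.0, 0.95, 0.0, 0.0], [-25.0, 0.94, 0.0, 0.0], [-10.0, 0.94, 0.0, 0.0]]
   closed yaw would be 94.6696060303162
red scene [ 0.4865 -0.3751] yaw -78.5 0.27 dot [ 0.4855 -0.3767  0.038 ]
red top [ 0.48   -0.3801] yaw -68.8 0.37 dot [ 0.4852 -0.3797  0.038 ]
blue scene [0.5848 0.3631] yaw 73.3 0.3 dot [0.5851 0.3624 0.038 ]
blue top [0.581  0.3616] yaw 58.9 0.43 dot [0.5843 0.3603 0.038 ]
yellow scene [0.4723 0.3582] yaw 6.1 0.75 dot [0.4709 0.3618 0.038 ]
yellow top [0.4699 0.3603] yaw 20.4 0.27 dot [0.4703 0.3607 0.038 ]
```

```bash
cat >> h.py <<'E'
from scipy.optimize import minimize
BOX=[(42,42,0,4),(30,22,4,20),(66,22,20,38)]
def sil(f,p,z0,o,half,boxes=BOX,ss=4):
    M=0
    for lx,ly,a,b in boxes:
        P=np.array([(sx*lx/2e3,sy*ly/2e3,z0+z/1e3) for sx in(-1,1) for sy in(-1,1) for z in(a,b)])
        M=np.maximum(M,mask_poly(proj(f,T(p,P)),o,half,ss))
    return M
def hfit(f,ch,p0,z0=0,half=26):
    o=np.round(proj(f,[(p0[0],p0[1],z0+.02)])[0]).astype(int)
    g=ch(f["frame"].astype(float))[o[1]-half:o[1]+half,o[0]-half:o[0]+half]
    g=np.clip(g,0,np.percentile(g,93)*.6)
    cost=lambda q:-np.corrcoef(sil(f,(q[0]/100,q[1]/100,q[2]),z0,o,half).ravel(),g.ravel())[0,1]
    x0=[p0[0]*100,p0[1]*100,p0[2]]
    best=min((minimize(cost,x0+np.array([0,0,d]),method='Nelder-Mead',options=dict(initial_simplex=np.array(x0)+[0,0,d]+np.array([[0,0,0],[.4,0,0],[0,.4,0],[0,0,.15]]),xatol=.005,fatol=1e-5)) for d in(-.15,.15)),key=lambda r:r.fun)
    return np.r_[best.x[:2]/100,best.x[2]],best.fun
CC=dict(red=chR,blue=chB,yellow=chY)
E
python3 - <<'E'
from h import *
import pickle
F=pickle.load(open("F0.pkl","rb"))
H=dict(red=(.486,-.378,np.radians(-80)),blue=(.585,.361,np.radians(71)),yellow=(.4705,.361,np.radians(16)))
for c in H:
    for k in F:
        p,e=hfit(F[k],CC[c],H[c]);print(c,k,p[:2].round(4),np.degrees(p[2]).round(1),round(e,3))
E
```

```text
red scene [ 0.4856 -0.3776] -79.4 -0.928
red top [ 0.4853 -0.3806] -80.5 -0.949
blue scene [0.5847 0.3618] 70.3 -0.955
blue top [0.5859 0.3616] 69.8 -0.941
yellow scene [0.4691 0.3619] 18.5 -0.949
yellow top [0.4706 0.3612] 21.0 -0.96
```

```bash
cat > plan.py <<'E'
import sys,numpy as np
from station import bot
from scipy.spatial.transform import Rotation as Ro
def plan(x,y,z,yaw):
    s=bot.state();R=Ro.from_euler('xyz',s["orientation"],degrees=True)
    D=Ro.from_euler('xyz',[180,0,yaw],degrees=True)
    sh=R.inv().apply(np.array([x,y,z])-s["tcp_pos"])/.3
    rv=(R.inv()*D).as_rotvec()/2
    print("t%.1f"%s["time"],"tcp",s["tcp_pos"].round(4),s["orientation"].round(1),"F",s["contact_force"].round(1),"T",s["ft_torque"].round(2),"open",round(s["opening"],4),"j6",s["joint_positions"][5].round(1))
    print("row",sh.round(4),rv.round(4))
if __name__=="__main__": plan(*map(float,sys.argv[1:5]))
E
python3 plan.py .4855 -.379 .12 10
```

```text
t2.1 tcp [ 0.1767 -0.6514  0.2394] [-180.    -0.   -74.8] F [-0.7 -0.4 -0. ] T [ 0.03 -0.03  0.05] open 0.0857 j6 -8.6
row [-0.6071 -1.2312  0.3978] [ 0.     -0.     -0.7403]
```

Request:
jog_arm --pt "1 -0.3 -0.62 0.2 0 0 -0.6" --pt "1 -0.3 -0.62 0.2 0 0 -0.6" --pt "1 -0.3 -0.62 0.2 0 0 -0.6" --pt "1 -0.3 -0.62 0.2 0 0 -0.6" --pt "1 -0.3 -0.62 0.2 0 0 -0.6" --pt "1 -0.3 -0.62 0.2 0 0 -0.6" --pt "1 -0.3 -0.62 0.2 0 0 -0.6" --pt "1 -0.3 -0.62 0.2 0 0 -0.6" --force 40

```text
time: 2.9
tcp_pos: [0.333, -0.5156, 0.1794]
orientation: [180.0, -0.0, -5.7]
contact_force: [0.3, -0.4, 0.7]
opening: 0.0851
```

```bash
python3 plan.py .4855 -.379 .10 10
```

```text
t2.9 tcp [ 0.333  -0.5156  0.1794] [180.   -0.   -5.7] F [ 0.3 -0.4  0.7] T [-0.02  0.03  0.03] open 0.0851 j6 -60.9
row [ 0.4607 -0.5035  0.2645] [ 1.000e-04  0.000e+00 -1.368e-01]
```

Request:
jog_arm --pt "1 0.461 -0.503 0.264 0 0 -0.137" --pt "1 0.461 -0.503 0.264 0 0 -0.137" --pt "1 0.461 -0.503 0.264 0 0 -0.137" --pt "1 0.461 -0.503 0.264 0 0 -0.137" --pt "1 0.461 -0.503 0.264 0 0 -0.137" --pt "1 0.461 -0.503 0.264 0 0 -0.137"

```text
time: 3.5
tcp_pos: [0.487, -0.3781, 0.0986]
orientation: [-179.9, 0.1, 9.9]
contact_force: [-1.3, -0.4, 0.0]
opening: 0.0855
```

```bash
python3 plan.py .4855 -.379 .019 10; python3 - <<'E'
from h import *
F={n:bot.grab_frame(n) for n in("scene","top")}
cv2.imwrite("pics/ap1.png",np.hstack([crop(F[k],(.4855,-.379,.05),32,'',6) for k in F]))
E
```

```text
t3.5 tcp [ 0.487  -0.3781  0.0986] [-1.799e+02  1.000e-01  9.900e+00] F [-1.3 -0.4  0. ] T [-0.02  0.02  0.03] open 0.0855 j6 -57.1
row [-0.0051  0.0029  0.2654] [-0.0012  0.0008 -0.0013]
```

View pics/ap1.png

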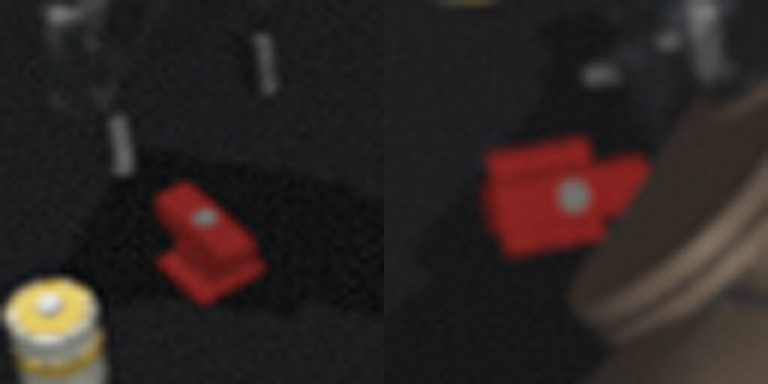

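The scene crop shows the finger tips at (120,145) and (265,65), on either side of the red handle at (205,240). Descending and gripping.

Request:
jog_arm --pt "1 -0.004 0.002 0.13 0 0 0" --pt "1 -0.004 0.002 0.265 0 0 0" --pt "1 -0.004 0.002 0.265 0 0 0" --pt "1 -0.004 0.002 0.265 0 0 0" --pt "0.1 -0.004 0.002 0.265 0 0 0" --pt "0.1 -0.004 0.002 0.265 0 0 0" --pt "0.1 -0.004 0.002 0.265 0 0 0" --pt "0.1 -0.004 0.002 0.265 0 0 0"

```text
time: 4.4
tcp_pos: [0.4856, -0.3818, 0.022]
orientation: [179.9, -0.1, 9.6]
contact_force: [0.5, -0.5, 0.5]
opening: 0.0282
```

Request:
jog_arm --pt "0.1 0 0 0 0 0 0" --pt "0.1 0 0 0 0 0 0" --pt "0.1 0 0 0 0 0 0" --pt "0.1 0 0 0 0 0 0" --pt "0.1 0 0 0 0 0 0" --pt "0.1 0 0 0 0 0 0" --pt "0.1 0 0 0 0 0 0"

```text
time: 5.1
tcp_pos: [0.4857, -0.3818, 0.0218]
orientation: [179.9, -0.1, 9.6]
contact_force: [-0.9, 0.4, 5.9]
opening: 0.0214
```

Request:
jog_arm --pt "0.1 0 0 -0.15 0 0 0" --pt "0.1 0 0 -0.3 0 0 0" --pt "0.1 0 0 -0.43 0 0 0" --pt "0.1 0 0 -0.43 0 0 0" --force 60

```text
time: 5.5
tcp_pos: [0.4878, -0.384, 0.1566]
orientation: [179.4, -0.4, 9.6]
contact_force: [1.0, -1.1, -0.4]
opening: 0.0207
```

```bash
python3 plan.py .5483 .169 .15 77
```

```text
t5.5 tcp [ 0.4878 -0.384   0.1566] [179.4  -0.4   9.6] F [ 1.  -1.1 -0.4] T [-0.03 -0.04 -0.02] open 0.0207 j6 -57.2
row [ 0.5077 -1.7836  0.0069] [ 6.500e-03  1.000e-04 -5.878e-01]
```

Request:
jog_arm --pt "0.1 0.25 -0.9 0 0 0 -0.3" --pt "0.1 0.25 -0.9 0 0 0 -0.3" --pt "0.1 0.25 -0.9 0 0 0 -0.3" --pt "0.1 0.25 -0.9 0 0 0 -0.3" --pt "0.1 0.25 -0.9 0 0 0 -0.3" --pt "0.1 0.25 -0.9 0 0 0 -0.3" --pt "0.1 0.25 -0.9 0 0 0 -0.3"

```text
time: 6.2
tcp_pos: [0.5125, -0.0985, 0.1475]
orientation: [-179.8, 0.1, 44.3]
contact_force: [-1.1, -0.4, -1.9]
opening: 0.021
```

```bash
python3 plan.py .5483 .169 .15 77
```

```text
t6.2 tcp [ 0.5125 -0.0985  0.1475] [-1.798e+02  1.000e-01  4.430e+01] F [-1.1 -0.4 -1.9] T [-0.03  0.01  0.01] open 0.021 j6 -66.4
row [ 0.708  -0.5551 -0.0066] [-2.200e-03 -1.000e-04 -2.855e-01]
```

Request:
jog_arm --pt "0.1 0.708 -0.555 -0.007 0 0 -0.285" --pt "0.1 0.708 -0.555 -0.007 0 0 -0.285" --pt "0.1 0.708 -0.555 -0.007 0 0 -0.285" --pt "0.1 0.708 -0.555 -0.007 0 0 -0.285" --pt "0.1 0.708 -0.555 -0.007 0 0 -0.285" --pt "0.1 0.708 -0.555 -0.007 0 0 -0.285" --pt "0.1 0.708 -0.555 -0.007 0 0 -0.285" --pt "0.1 0.708 -0.555 -0.007 0 0 -0.285"

```text
time: 7.0
tcp_pos: [0.5505, 0.1641, 0.1503]
orientation: [-179.9, 0.1, 76.7]
contact_force: [0.8, -1.2, -1.3]
opening: 0.0211
```

```bash
python3 plan.py .5483 .169 .12 77; python3 - <<'E'
from h import *
F={n:bot.grab_frame(n) for n in("scene","top")}
cv2.imwrite("pics/hov1.png",np.hstack([crop(F[k],(.5485,.169,.08),32,'',6) for k in F]))
s=bot.state();print(s["tcp_pos"])
for k in F:
    p,e=hfit(F[k],chR,(.5485,.169,np.radians(-13)),z0=s["tcp_pos"][2]-.022,half=30);print(k,p[:2].round(4),np.degrees(p[2]).round(1),e)
E
```

```text
t7.0 tcp [0.5505 0.1641 0.1503] [-1.799e+02  1.000e-01  7.670e+01] F [ 0.8 -1.2 -1.3] T [ 0.01 -0.02  0.02] open 0.0211 j6 -70.2
row [ 0.0143 -0.0106  0.1011] [-0.001   0.0007 -0.0027]
[0.55068889 0.163301   0.15084662]
scene [0.5485 0.1675] -16.1 -0.44722122338843057
top [0.5679 0.2141] 17.7 -0.3374930623405403
```

View pics/hov1.png

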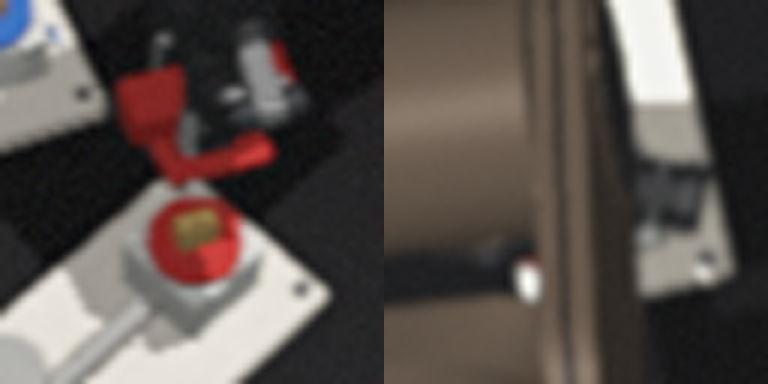

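```bash
python3 - <<'E'
from h import *
F=bot.grab_frame("scene")
cv2.imwrite("pics/hov2.png",crop(F,(.5485,.169,.12),30,'',10))
u=lambda P:(proj(F,P)-proj(F,[(.5485,.169,.12)])[0].astype(int)+30)*10
print(u([[.55,.163,.15],[.65,.163,.15],[.55,.263,.15],[.55,.163,.2],[.55,.163,.128]]))
E
```

```text
[[290.37031353 221.00278395]
 [-77.98374353 416.54393969]
 [544.14753246 547.98329193]
 [302.33216178 100.0804999 ]
 [285.43267118 270.91739404]]
```

View pics/hov2.png

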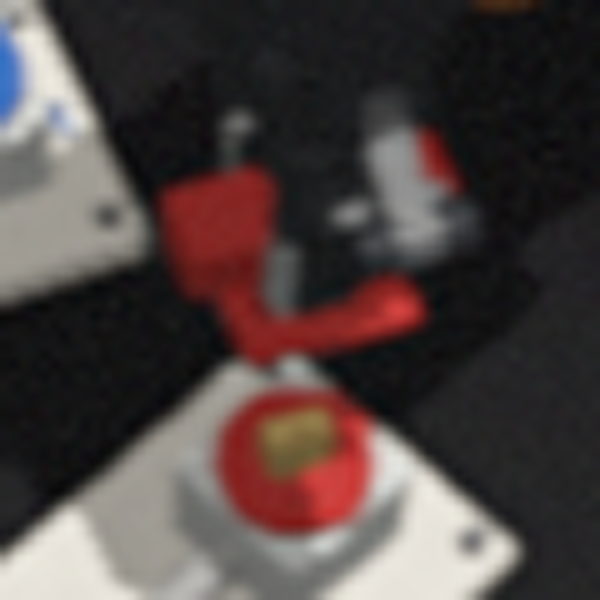

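```bash
python3 plan.py .551 .1684 .1 77
```

```text
t7.2 tcp [0.5508 0.1632 0.1511] [-179.9    0.    76.6] F [-0.8  0.6 -1.5] T [-0.04  0.04  0.02] open 0.0209 j6 -70.1
row [ 0.017  -0.0032  0.1703] [-0.0005  0.0003 -0.0039]
```

Request:
jog_arm --pt "0.1 0.017 -0.003 0.08 0 0 0" --pt "0.1 0.017 -0.003 0.17 0 0 0" --pt "0.1 0.017 -0.003 0.17 0 0 0" --pt "0.1 0.017 -0.003 0.17 0 0 0" --pt "0.1 0.017 -0.003 0.17 0 0 0"

```text
time: 7.65
tcp_pos: [0.5524, 0.1695, 0.1024]
orientation: [179.9, -0.1, 76.6]
contact_force: [0.1, 1.3, -1.0]
opening: 0.0212
```

```bash
python3 - <<'E'
from h import *
F=bot.grab_frame("scene");s=bot.state();tcp=s["tcp_pos"];yaw=np.radians(s["orientation"][2]-90);print(tcp,np.degrees(yaw))
off=-.0028;c=tcp[:2]+off*np.array([np.cos(yaw),np.sin(yaw)]);print("handle est",c)
im=crop(F,(.5485,.169,.07),30,'',10);o=proj(F,[(.5485,.169,.07)])[0].astype(int)
P=lambda X:((proj(F,X)-o+30.5)*10).astype(int)
cor=lambda lx,ly,z:T([c[0],c[1],yaw],np.array([(a*lx/2,b*ly/2,z) for a,b in((1,1),(1,-1),(-1,-1),(-1,1))]))
b=im.copy()
for z in(0,.004): cv2.polylines(b,[P(cor(.042,.042,tcp[2]-.022+z))],True,(0,255,0),1)
for z in(.02,.038): cv2.polylines(b,[P(cor(.066,.022,tcp[2]-.022+z))],True,(255,255,0),1)
cv2.imwrite("pics/hov3.png",np.hstack([im,b])[:,:])
cv2.imwrite("pics/hov3.png",cv2.resize(np.hstack([im,b]),(800,400)))
E
```

```text
[0.55258802 0.16964927 0.1026415 ] -13.377162559655462
handle est [0.54986399 0.17029708]
```

View pics/hov3.png

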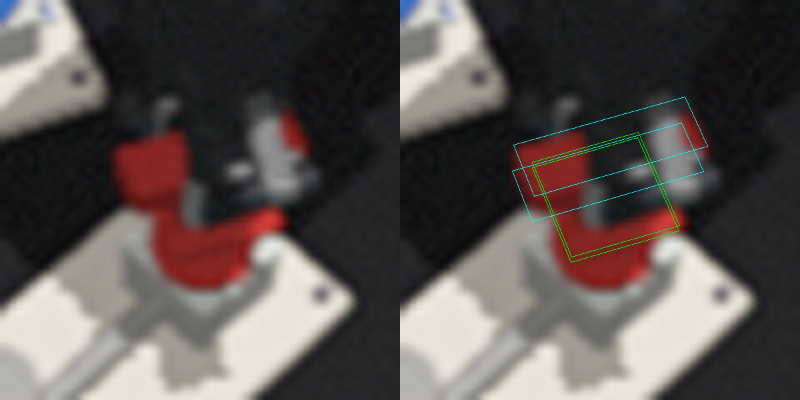

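```bash
python3 plan.py .5510 .169 .088 77
```

```text
t7.7 tcp [0.5526 0.1696 0.1026] [ 1.798e+02 -1.000e-01  7.660e+01] F [-0.2 -0.3 -0.6] T [-0.03  0.01  0.03] open 0.0211 j6 -69.6
row [-0.0034 -0.0048  0.0488] [ 0.0015 -0.0006 -0.0033]
```

Request:
jog_arm --pt "0.1 -0.003 -0.005 0.02 0 0 0" --pt "0.1 -0.003 -0.005 0.035 0 0 0" --pt "0.1 -0.003 -0.005 0.042 0 0 0" --pt "0.1 -0.003 -0.005 0.049 0 0 0" --pt "0.1 -0.003 -0.005 0.049 0 0 0" --pt "0.1 -0.003 -0.005 0.049 0 0 0"

```text
time: 8.3
tcp_pos: [0.5497, 0.1695, 0.0861]
orientation: [180.0, -0.0, 76.7]
contact_force: [0.3, 0.4, -0.7]
opening: 0.0209
```

Request:
jog_arm --pt "0.1 0 0 0.005 0 0 0" --pt "0.1 0 0 0.01 0 0 0" --pt "0.1 0 0 0.013 0 0 0" --pt "0.1 0 0 0.013 0 0 0"

```text
time: 8.7
tcp_pos: [0.55, 0.1694, 0.0821]
orientation: [179.9, -0.0, 76.7]
contact_force: [1.9, 0.2, -1.7]
opening: 0.0203
```

Request:
jog_arm --pt "0.1 0 0 0.01 0 0 0" --pt "0.1 0 0 0.02 0 0 0" --pt "0.1 0 0 0.028 0 0 0" --pt "0.1 0 0 0.034 0 0 0" --pt "0.1 0 0 0.036 0 0 0" --pt "0.1 0 0 0.036 0 0 0"

```text
time: 9.3
tcp_pos: [0.5501, 0.1694, 0.0718]
orientation: [179.9, -0.0, 76.7]
contact_force: [0.9, -1.3, 1.8]
opening: 0.0206
```

Request:
jog_arm --pt "0.1 -0.001 -0.0006 0 0 0 0.07" --pt "0.1 -0.002 -0.0012 0 0 0 0.14" --pt "0.1 -0.003 -0.0018 0 0 0 0.21" --pt "0.1 -0.004 -0.0025 0 0 0 0.28" --pt "0.1 -0.005 -0.003 0 0 0 0.35" --pt "0.1 -0.006 -0.0037 0 0 0 0.42" --pt "0.1 -0.007 -0.0044 0 0 0 0.49" --pt "0.1 -0.0084 -0.005 0 0 0 0.56"

```text
time: 10.1
tcp_pos: [0.5482, 0.1666, 0.0718]
orientation: [179.9, -0.1, 12.2]
contact_force: [2.1, -2.6, 1.6]
opening: 0.0208
```

Request:
jog_arm --pt "0.1 0 0 0 0 0 0.005" --pt "0.1 0 0 0 0 0 0.005" --pt "0.1 0 0 0 0 0 0.005"

```text
time: 10.4
tcp_pos: [0.5482, 0.1667, 0.0718]
orientation: [179.9, -0.1, 12.1]
contact_force: [2.6, -4.8, 2.4]
opening: 0.021
```

```bash
python3 plan.py .5510 .169 .088 12.1
```

```text
t10.4 tcp [0.5482 0.1667 0.0718] [ 1.799e+02 -1.000e-01  1.210e+01] F [ 2.6 -4.8  2.4] T [-0.82 -0.45 -0.04] open 0.021 j6 -5.2
row [ 0.0109 -0.0054 -0.054 ] [ 0.0007 -0.0005 -0.0003]
```

Request:
jog_arm --pt "0.7 0 0 0 0 0 0" --pt "0.7 0 0 0 0 0 0" --pt "0.7 0 0 0 0 0 0" --pt "0.7 0 0 0 0 0 0" --pt "0.7 0 0 -0.1 0 0 0" --pt "0.7 0 0 -0.25 0 0 0" --pt "0.7 0 0 -0.35 0 0 0" --pt "0.7 0 0 -0.35 0 0 0"

```text
time: 11.2
tcp_pos: [0.5507, 0.168, 0.1825]
orientation: [180.0, -0.6, 11.9]
contact_force: [0.3, -0.1, 0.1]
opening: 0.0598
```

```bash
python3 plan.py .47 .3615 .14 109; python3 - <<'E'
from h import *
F=bot.grab_frame("scene")
cv2.imwrite("pics/rel1.png",crop(F,(.5485,.169,.07),30,'',10))
s=bot.state()
for c,p0,z in(("blue",(.585,.3615,1.22),0),("yellow",(.470,.3615,.33),0),("red",(.548,.169,-1.36),.05)):
    p,e=hfit(F,CC[c],p0,z);print(c,p[:2].round(4),np.degrees(p[2]).round(1),e.round(3))
E
```

```text
t11.2 tcp [0.5507 0.168  0.1825] [180.   -0.6  11.9] F [ 0.3 -0.1  0.1] T [ 0.   -0.01 -0.03] open 0.0598 j6 -5.1
row [-0.1312 -0.6866  0.1398] [ 0.0047 -0.0038 -0.8469]
blue [0.5847 0.3619] 70.3 -0.955
yellow [0.4689 0.3621] 19.6 -0.948
red [0.5478 0.1701] -75.3 -0.969
```

View pics/rel1.png

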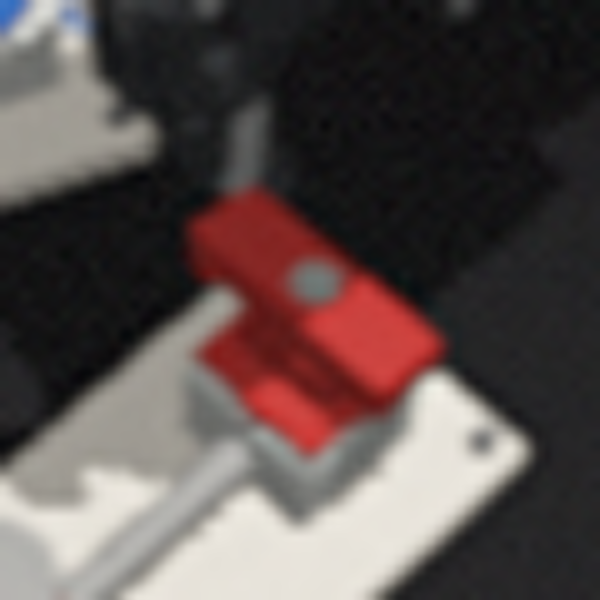

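The crop shows the red handle flat on its collar, bar square across the plate (dot at (315,282)). Next is the yellow handle.

Request:
jog_arm --pt "1 -0.13 -0.68 0.06 0 0 -0.58" --pt "1 -0.13 -0.68 0.06 0 0 -0.58" --pt "1 -0.13 -0.68 0.06 0 0 -0.58" --pt "1 -0.13 -0.68 0.06 0 0 -0.58" --pt "1 -0.13 -0.68 0.06 0 0 -0.58" --pt "1 -0.13 -0.68 0.06 0 0 -0.58" --pt "1 -0.13 -0.68 0.06 0 0 -0.58" --pt "1 -0.13 -0.68 0.06 0 0 -0.58" --force 40

```text
time: 12.05
tcp_pos: [0.4657, 0.3587, 0.1558]
orientation: [-179.8, 0.1, 78.7]
contact_force: [0.6, 0.1, -1.0]
opening: 0.0854
```

```bash
python3 plan.py .4695 .3615 .09 109.5
```

```text
t12.1 tcp [0.4657 0.3587 0.1558] [-1.798e+02  1.000e-01  7.870e+01] F [ 0.6  0.1 -1. ] T [0.05 0.06 0.02] open 0.0854 j6 -51.0
row [0.0124 0.0115 0.2192] [-0.0021  0.0008 -0.2685]
```

Request:
jog_arm --pt "1 0.012 0.011 0 0 0 -0.07" --pt "1 0.012 0.011 0 0 0 -0.14" --pt "1 0.012 0.011 0.1 0 0 -0.21" --pt "1 0.012 0.011 0.2 0 0 -0.268" --pt "1 0.012 0.011 0.2 0 0 -0.268" --pt "1 0.012 0.011 0.2 0 0 -0.268" --pt "1 0.012 0.011 0.2 0 0 -0.268"

```text
time: 12.75
tcp_pos: [0.4718, 0.3621, 0.0994]
orientation: [179.9, -0.0, 109.0]
contact_force: [0.6, 0.6, 0.8]
opening: 0.0851
```

```bash
python3 plan.py .4695 .3615 .020 109.5
```

```text
t12.8 tcp [0.4718 0.3621 0.0994] [179.9  -0.  109. ] F [0.6 0.6 0.8] T [0.02 0.03 0.02] open 0.0851 j6 -81.3
row [ 0.0005 -0.0085  0.2647] [ 0.0008 -0.0001 -0.0044]
```

Request:
jog_arm --pt "1 0 -0.008 0.1 0 0 0" --pt "1 0 -0.008 0.2 0 0 0" --pt "1 0 -0.008 0.262 0 0 0" --pt "1 0 -0.008 0.262 0 0 0" --pt "0.1 0 -0.008 0.262 0 0 0" --pt "0.1 0 -0.008 0.262 0 0 0" --pt "0.1 0 -0.008 0.262 0 0 0" --pt "0.1 0 -0.008 0.262 0 0 0"

```text
time: 13.55
tcp_pos: [0.4698, 0.3614, 0.0211]
orientation: [179.9, -0.0, 109.1]
contact_force: [0.5, -0.1, 1.0]
opening: 0.0286
```

Request:
jog_arm --pt "0.1 0 0 0 0 0 0" --pt "0.1 0 0 0 0 0 0" --pt "0.1 0 0 0 0 0 0" --pt "0.1 0 0 0 0 0 0" --pt "0.1 0 0 0 0 0 0" --force 60

```text
time: 14.05
tcp_pos: [0.4699, 0.3615, 0.0211]
orientation: [179.9, -0.0, 109.1]
contact_force: [-0.9, -0.3, 6.2]
opening: 0.0212
```

```bash
python3 plan.py .4695 .3615 .020 109.5; python3 - <<'E'
from h import *
F=bot.grab_frame("scene")
cv2.imwrite("pics/gr2.png",crop(F,(.47,.36,.03),30,'',10))
E
```

```text
t14.1 tcp [0.4699 0.3615 0.0211] [179.9  -0.  109.1] F [-0.9 -0.3  6.2] T [-0.06  0.08  0.03] open 0.0212 j6 -81.3
row [ 0.0006 -0.0013  0.0036] [ 0.0011 -0.0001 -0.0036]
```

View pics/gr2.png

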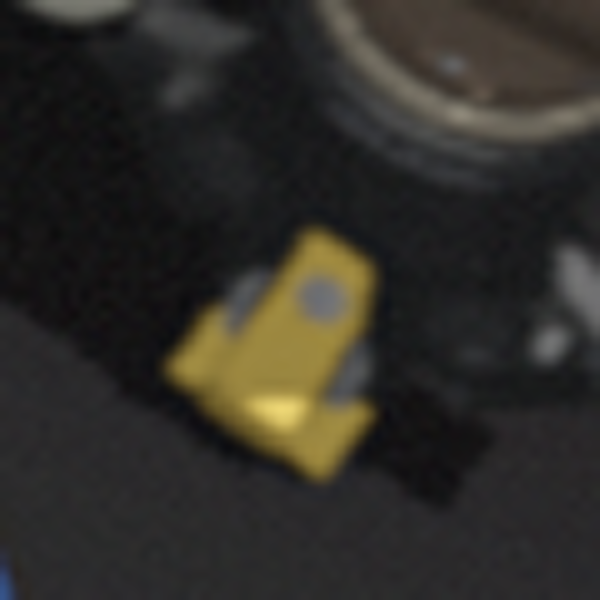

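Request:
jog_arm --pt "0.1 0 0 -0.15 0 0 0" --pt "0.1 0 0 -0.3 0 0 0" --pt "0.1 0 0 -0.45 0 0 0" --pt "0.1 0 0 -0.47 0 0 0" --pt "0.1 0 0 -0.47 0 0 0"

```text
time: 14.6
tcp_pos: [0.4695, 0.3612, 0.1621]
orientation: [179.8, -0.0, 109.1]
contact_force: [-0.0, 0.1, -1.7]
opening: 0.021
```

```bash
python3 plan.py .5645 -.1648 .16 70
```

```text
t14.6 tcp [0.4695 0.3612 0.1621] [179.8  -0.  109.1] F [-0.   0.1 -1.7] T [ 0.02  0.   -0.01] open 0.021 j6 -81.3
row [-1.7606 -0.2742  0.0053] [ 0.0013 -0.0007  0.3411]
```

Request:
jog_arm --pt "0.1 -0.9 -0.14 0 0 0 0.17" --pt "0.1 -0.9 -0.14 0 0 0 0.17" --pt "0.1 -0.9 -0.14 0 0 0 0.17" --pt "0.1 -0.9 -0.14 0 0 0 0.17" --pt "0.1 -0.9 -0.14 0 0 0 0.17" --pt "0.1 -0.9 -0.14 0 0 0 0.17"

```text
time: 15.2
tcp_pos: [0.5158, 0.0886, 0.1571]
orientation: [-179.6, 0.1, 89.4]
contact_force: [-0.5, 0.3, -1.3]
opening: 0.0212
```

```bash
python3 plan.py .5645 -.1648 .14 70
```

```text
t15.2 tcp [0.5158 0.0886 0.1571] [-1.796e+02  1.000e-01  8.940e+01] F [-0.5  0.3 -1.3] T [0.01 0.01 0.03] open 0.0212 j6 -90.7
row [-0.843   0.1711  0.0568] [-0.003   0.001   0.1696]
```

Request:
jog_arm --pt "0.1 -0.843 0.171 0.05 0 0 0.17" --pt "0.1 -0.843 0.171 0.05 0 0 0.17" --pt "0.1 -0.843 0.171 0.05 0 0 0.17" --pt "0.1 -0.843 0.171 0.05 0 0 0.17" --pt "0.1 -0.843 0.171 0.05 0 0 0.17" --pt "0.1 -0.843 0.171 0.05 0 0 0.17" --pt "0.1 -0.843 0.171 0.05 0 0 0.17" --pt "0.1 -0.843 0.171 0.05 0 0 0.17"

```text
time: 16.0
tcp_pos: [0.5657, -0.1598, 0.1433]
orientation: [-179.7, -0.1, 70.1]
contact_force: [0.3, 0.7, -1.3]
opening: 0.0211
```

```bash
python3 plan.py .5645 -.1648 .1 70; python3 - <<'E'
from h import *
F=bot.grab_frame("scene")
cv2.imwrite("pics/hv2.png",crop(F,(.565,-.165,.07),24,'',12))
E
```

```text
t16.0 tcp [ 0.5657 -0.1598  0.1433] [-1.797e+02 -1.000e-01  7.010e+01] F [ 0.3  0.7 -1.3] T [ 0.1   0.01 -0.02] open 0.0211 j6 -95.8
row [-0.0173  0.0027  0.1442] [-0.0024 -0.0005  0.0011]
```

View pics/hv2.png

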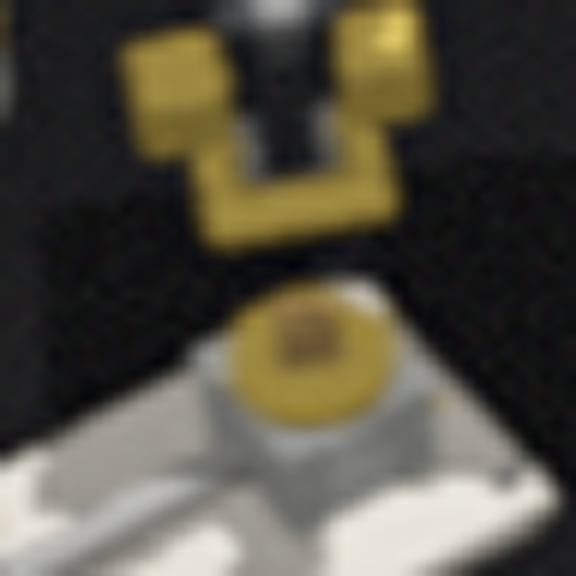

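Request:
jog_arm --pt "0.1 -0.017 0.003 0.07 0 0 0" --pt "0.1 -0.017 0.003 0.14 0 0 0" --pt "0.1 -0.017 0.003 0.14 0 0 0" --pt "0.1 -0.017 0.003 0.14 0 0 0" --pt "0.1 -0.017 0.003 0.14 0 0 0"

```text
time: 16.55
tcp_pos: [0.5671, -0.1658, 0.1051]
orientation: [179.9, 0.0, 70.2]
contact_force: [0.3, 0.3, -0.4]
opening: 0.0211
```

```bash
python3 plan.py .5645 -.1648 .087 70
```

```text
t16.6 tcp [ 0.5671 -0.1658  0.1051] [179.9   0.   70.2] F [ 0.3  0.3 -0.4] T [ 0.04  0.01 -0.02] open 0.0211 j6 -96.3
row [ 0.0001 -0.0092  0.0603] [0.001  0.0001 0.0017]
```

Request:
jog_arm --pt "0.1 0 -0.009 0.02 0 0 0" --pt "0.1 0 -0.009 0.03 0 0 0" --pt "0.1 0 -0.009 0.04 0 0 0" --pt "0.1 0 -0.009 0.05 0 0 0" --pt "0.1 0 -0.009 0.055 0 0 0" --pt "0.1 0 -0.009 0.06 0 0 0" --pt "0.1 0 -0.009 0.06 0 0 0" --pt "0.1 0 -0.009 0.06 0 0 0"

```text
time: 17.35
tcp_pos: [0.5638, -0.1654, 0.0858]
orientation: [180.0, -0.0, 70.1]
contact_force: [-0.6, 0.5, -1.3]
opening: 0.0212
```

Request:
jog_arm --pt "0.1 0 0 0.005 0 0 0" --pt "0.1 0 0 0.01 0 0 0" --pt "0.1 0 0 0.015 0 0 0" --pt "0.1 0 0 0.015 0 0 0"

```text
time: 17.75
tcp_pos: [0.5635, -0.1653, 0.0809]
orientation: [-180.0, -0.0, 70.1]
contact_force: [0.9, -1.1, -1.5]
opening: 0.0203
```

Sliding on with no resistance; down to .071.

Request:
jog_arm --pt "0.1 0 0 0.01 0 0 0" --pt "0.1 0 0 0.02 0 0 0" --pt "0.1 0 0 0.028 0 0 0" --pt "0.1 0 0 0.033 0 0 0" --pt "0.1 0 0 0.034 0 0 0" --pt "0.1 0 0 0.034 0 0 0"

```text
time: 18.35
tcp_pos: [0.5638, -0.1654, 0.0711]
orientation: [180.0, 0.0, 70.1]
contact_force: [0.0, -0.2, -0.7]
opening: 0.0209
```

```bash
python3 plan.py .5645 -.1648 .071 4.7
```

```text
t18.4 tcp [ 0.5638 -0.1654  0.0711] [180.    0.   70.1] F [ 0.  -0.2 -0.7] T [0.02 0.04 0.  ] open 0.0209 j6 -96.4
row [0.0027 0.0015 0.0003] [ 1.00e-04 -0.00e+00  5.71e-01]
```

Request:
jog_arm --pt "0.1 0 0 0 0 0 0.07" --pt "0.1 0 0 0 0 0 0.14" --pt "0.1 0 0 0 0 0 0.21" --pt "0.1 0 0 0 0 0 0.28" --pt "0.1 0 0 0 0 0 0.35" --pt "0.1 0 0 0 0 0 0.42" --pt "0.1 0 0 0 0 0 0.5" --pt "0.1 0 0 0 0 0 0.57"

```text
time: 19.15
tcp_pos: [0.5636, -0.1654, 0.0711]
orientation: [180.0, 0.0, 4.5]
contact_force: [-0.5, 0.5, -0.2]
opening: 0.0212
```

Request:
jog_arm --pt "0.1 0 0 0.003 0 0 0" --pt "0.1 0 0 0.003 0 0 0"

```text
time: 19.35
tcp_pos: [0.5637, -0.1655, 0.0711]
orientation: [-180.0, 0.0, 5.0]
contact_force: [-3.8, 1.2, 4.3]
opening: 0.0204
```

```bash
python3 plan.py .5645 -.1648 .071 4.7
```

```text
t19.4 tcp [ 0.5637 -0.1655  0.0711] [-180.    0.    5.] F [-3.8  1.2  4.3] T [ 0.13  0.63 -0.03] open 0.0204 j6 -31.2
row [ 0.0028 -0.002   0.0002] [-0.      0.0003  0.0027]
```

Seated with 4 N upward. Release, lift, and go for the blue handle.

Request:
jog_arm --pt "0.7 0 0 0 0 0 0" --pt "0.7 0 0 0 0 0 0" --pt "0.7 0 0 0 0 0 0" --pt "0.7 0 0 0 0 0 0" --pt "0.7 0 0 -0.1 0 0 0" --pt "0.7 0 0 -0.25 0 0 0" --pt "0.7 0 0 -0.35 0 0 0" --pt "0.7 0 0 -0.35 0 0 0"

```text
time: 20.15
tcp_pos: [0.567, -0.1669, 0.1815]
orientation: [179.7, -0.6, 4.8]
contact_force: [0.3, -0.7, 0.2]
opening: 0.06
```

```bash
python3 - <<'E'
from h import *
F=bot.grab_frame("scene")
cv2.imwrite("pics/rel2.png",np.hstack([crop(F,(.565,-.165,.07),20,'',12),crop(F,(.585,.36,.03),20,'',12)]))
for c,p0,z in(("blue",(.585,.3615,1.22),0),("yellow",(.5645,-.165,-1.49),.05),("red",(.548,.169,-1.36),.05)):
    p,e=hfit(F,CC[c],p0,z);print(c,p[:2].round(4),np.degrees(p[2]).round(1),e.round(3))
E
python3 plan.py .585 .3615 .18 -20
```

```text
blue [0.5847 0.3619] 70.3 -0.955
yellow [ 0.5643 -0.1638] -82.9 -0.917
red [0.5477 0.17  ] -77.0 -0.969
t20.2 tcp [ 0.5655 -0.1662  0.1784] [179.8  -0.3   4.8] F [ 0.7 -0.5  0.6] T [-0.06 -0.   -0.02] open 0.0594 j6 -31.1
row [ 0.213  -1.7472 -0.01  ] [ 0.001  -0.0032  0.2167]
```

View pics/rel2.png

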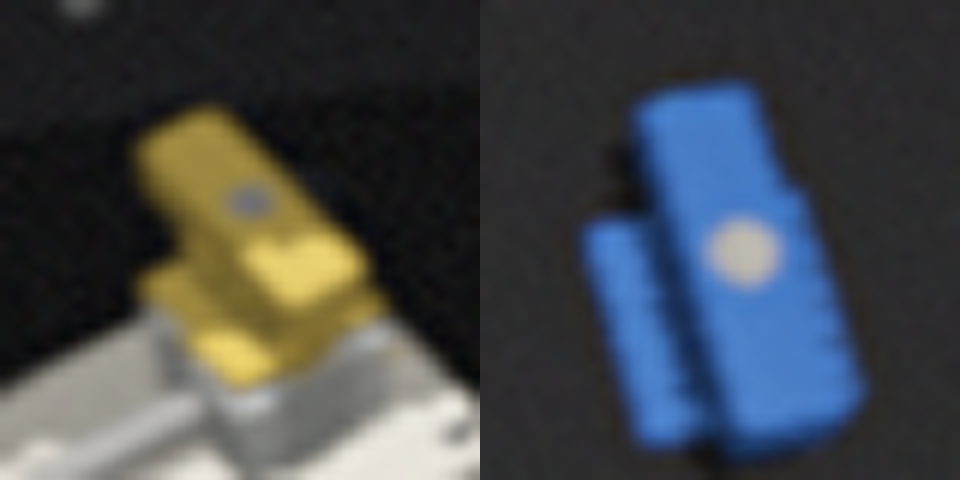

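The yellow handle is seated (left crop, dot (250,200)) and the blue one hasn't moved (right crop, dot (745,252)).

Request:
jog_arm --pt "1 0.1 -0.9 0 0 0 0.11" --pt "1 0.1 -0.9 0 0 0 0.11" --pt "1 0.1 -0.9 0 0 0 0.11" --pt "1 0.1 -0.9 0 0 0 0.11" --pt "1 0.1 -0.9 0 0 0 0.11" --pt "1 0.1 -0.9 0 0 0 0.11" --force 40

```text
time: 20.8
tcp_pos: [0.5693, 0.1098, 0.1729]
orientation: [-180.0, 0.2, -7.6]
contact_force: [0.2, -0.7, -0.6]
opening: 0.0853
```

```bash
python3 plan.py .585 .3615 .12 -20
```

```text
t20.8 tcp [0.5693 0.1098 0.1729] [-180.     0.2   -7.6] F [ 0.2 -0.7 -0.6] T [-0.02  0.08 -0.01] open 0.0853 j6 8.5
row [-0.0586 -0.8385  0.1769] [-0.      0.0018  0.1081]
```

Request:
jog_arm --pt "1 -0.058 -0.838 0 0 0 0.108" --pt "1 -0.058 -0.838 0 0 0 0.108" --pt "1 -0.058 -0.838 0 0 0 0.108" --pt "1 -0.058 -0.838 0.17 0 0 0.108" --pt "1 -0.058 -0.838 0.17 0 0 0.108" --pt "1 -0.058 -0.838 0.17 0 0 0.108" --pt "1 -0.058 -0.838 0.17 0 0 0.108" --pt "1 -0.058 -0.838 0.17 0 0 0.108"

```text
time: 21.6
tcp_pos: [0.5876, 0.3566, 0.1232]
orientation: [179.9, 0.1, -20.2]
contact_force: [0.5, 0.3, -0.6]
opening: 0.0856
```

```bash
python3 plan.py .585 .3615 .021 -20;  python3 - <<'E'
from h import *
F=bot.grab_frame("scene")
p,e=hfit(F,chB,(.585,.3615,1.22),0);print(p,e)
E
```

```text
t21.6 tcp [0.5876 0.3566 0.1232] [ 1.799e+02  1.000e-01 -2.020e+01] F [ 0.5  0.3 -0.6] T [ 0.01  0.02 -0.  ] open 0.0856 j6 43.0
row [-0.0133 -0.013   0.3408] [ 0.0009  0.0004 -0.0014]
[0.58468536 0.36214466 1.23996483] -0.9535656215142015
```

Request:
jog_arm --pt "1 -0.005 -0.005 0.1 0 0 0" --pt "1 -0.005 -0.005 0.2 0 0 0" --pt "1 -0.005 -0.005 0.22 0 0 0" --pt "1 -0.005 -0.005 0.22 0 0 0" --pt "1 -0.005 -0.005 0.22 0 0 0"

```text
time: 22.15
tcp_pos: [0.5884, 0.3592, 0.0603]
orientation: [-179.9, -0.1, -20.2]
contact_force: [0.2, 0.5, 0.4]
opening: 0.0854
```

```bash
python3 plan.py .585 .3618 .021 -20
```

```text
t22.1 tcp [0.5884 0.3592 0.0603] [-1.799e+02 -1.000e-01 -2.020e+01] F [0.2 0.5 0.4] T [ 0.02  0.06 -0.07] open 0.0854 j6 43.2
row [-0.014  -0.0041  0.1311] [-0.001  -0.0012 -0.0021]
```

Request:
jog_arm --pt "1 -0.012 -0.004 0.06 0 0 0" --pt "1 -0.012 -0.004 0.131 0 0 0" --pt "1 -0.012 -0.004 0.131 0 0 0" --pt "1 -0.012 -0.004 0.131 0 0 0"

```text
time: 22.55
tcp_pos: [0.5836, 0.362, 0.0185]
orientation: [180.0, 0.0, -20.2]
contact_force: [-0.1, 1.1, 0.5]
opening: 0.0852
```

Request:
jog_arm --pt "0.1 0 0 0 0 0 0" --pt "0.1 0 0 0 0 0 0" --pt "0.1 0 0 0 0 0 0" --pt "0.1 0 0 0 0 0 0" --pt "0.1 0 0 0 0 0 0" --pt "0.1 0 0 0 0 0 0" --pt "0.1 0 0 0 0 0 0"

```text
time: 23.25
tcp_pos: [0.5844, 0.3621, 0.0195]
orientation: [-179.9, -0.0, -20.2]
contact_force: [0.4, 0.7, 2.5]
opening: 0.0214
```

```bash
python3 plan.py .585 .3618 .021 -20;  python3 - <<'E'
from h import *
F=bot.grab_frame("scene")
cv2.imwrite("pics/gr3.png",crop(F,(.585,.36,.03),20,'',12))
E
```

```text
t23.2 tcp [0.5844 0.3621 0.0195] [-179.9   -0.   -20.2] F [0.4 0.7 2.5] T [0.01 0.03 0.08] open 0.0214 j6 43.5
row [ 0.0021  0.0004 -0.0051] [-0.0004 -0.0004 -0.0015]
```

View pics/gr3.png

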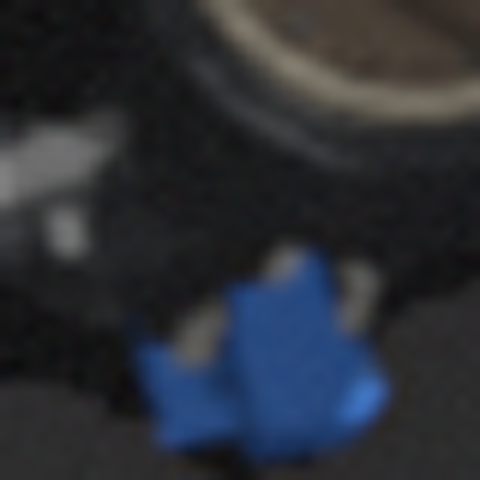

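Request:
jog_arm --pt "0.1 0 0 -0.15 0 0 0" --pt "0.1 0 0 -0.3 0 0 0" --pt "0.1 0 0 -0.45 0 0 0" --pt "0.1 0 0 -0.47 0 0 0" --pt "0.1 0 0 -0.47 0 0 0" --force 60

```text
time: 23.8
tcp_pos: [0.5847, 0.3623, 0.1617]
orientation: [-179.9, -0.1, -20.2]
contact_force: [-0.2, -0.7, -2.2]
opening: 0.0214
```

```bash
python3 plan.py .5621 .0215 .16 47
```

```text
t23.8 tcp [0.5847 0.3623 0.1617] [-1.799e+02 -1.000e-01 -2.020e+01] F [-0.2 -0.7 -2.2] T [-0.   -0.01 -0.01] open 0.0214 j6 43.5
row [0.3208 1.0922 0.0037] [-3.000e-04 -1.800e-03 -5.861e-01]
```

Request:
jog_arm --pt "0.1 0.3 0.98 0 0 0 -0.586" --pt "0.1 0.3 0.98 0 0 0 -0.586" --pt "0.1 0.3 0.98 0 0 0 -0.586" --pt "0.1 0.3 0.98 0 0 0 -0.586" --pt "0.1 0.3 0.98 0 0 0 -0.586" --pt "0.1 0.3 0.98 0 0 0 -0.586" --pt "0.1 0.3 0.98 0 0 0 -0.586" --pt "0.1 0.3 0.98 0 0 0 -0.586"

```text
time: 24.6
tcp_pos: [0.5648, 0.052, 0.156]
orientation: [-179.7, 0.3, 46.6]
contact_force: [-0.9, 0.8, -1.0]
opening: 0.0211
```

```bash
python3 plan.py .5621 .0215 .11 47
```

```text
t24.6 tcp [0.5648 0.052  0.156 ] [-179.7    0.3   46.6] F [-0.9  0.8 -1. ] T [ 0.    0.03 -0.01] open 0.0211 j6 -51.6
row [-0.0793  0.0642  0.1532] [-0.0024  0.0024 -0.0034]
```

Request:
jog_arm --pt "0.1 -0.079 0.064 0 0 0 -0.003" --pt "0.1 -0.079 0.064 0.07 0 0 -0.003" --pt "0.1 -0.079 0.064 0.14 0 0 -0.003" --pt "0.1 -0.079 0.064 0.14 0 0 -0.003" --pt "0.1 -0.079 0.064 0.14 0 0 -0.003" --pt "0.1 -0.079 0.064 0.14 0 0 -0.003"

```text
time: 25.2
tcp_pos: [0.5647, 0.0247, 0.1178]
orientation: [-180.0, 0.0, 46.9]
contact_force: [-0.1, 1.1, -1.3]
opening: 0.0211
```

```bash
python3 plan.py .5621 .0215 .085 47;  python3 - <<'E'
from h import *
F=bot.grab_frame("scene")
cv2.imwrite("pics/hv3.png",crop(F,(.562,.022,.08),24,'',12))
E
```

```text
t25.2 tcp [0.5647 0.0247 0.1178] [-180.     0.    46.9] F [-0.1  1.1 -1.3] T [-0.   -0.02  0.01] open 0.0211 j6 -54.6
row [-0.0137  0.0008  0.1093] [-0.0001  0.0001 -0.0012]
```

View pics/hv3.png

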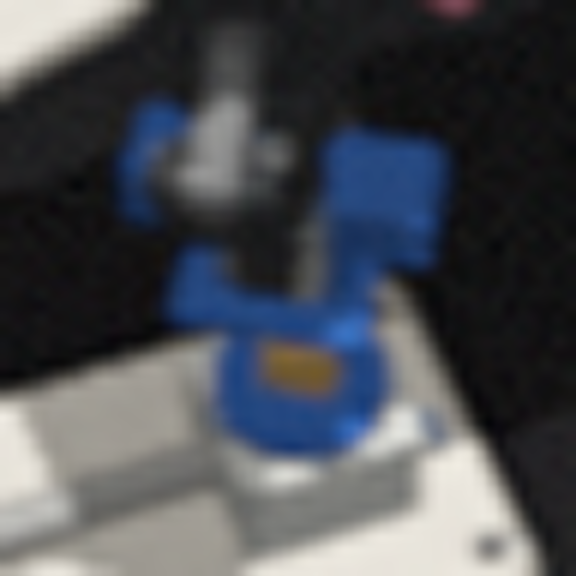

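The stem's lower edge (265,380)-(335,390) runs parallel to the flange edge above it. Lowering.

Request:
jog_arm --pt "0.1 -0.012 0.001 0.04 0 0 0" --pt "0.1 -0.012 0.001 0.06 0 0 0" --pt "0.1 -0.012 0.001 0.06 0 0 0" --pt "0.1 -0.012 0.001 0.06 0 0 0" --pt "0.1 -0.012 0.001 0.06 0 0 0"

```text
time: 25.75
tcp_pos: [0.5627, 0.0217, 0.1001]
orientation: [180.0, -0.0, 46.8]
contact_force: [1.3, 0.5, -0.5]
opening: 0.0213
```

```bash
python3 plan.py .5621 .0215 .084 47
```

```text
t25.8 tcp [0.5627 0.0217 0.1001] [180.   -0.   46.8] F [ 1.3  0.5 -0.5] T [-0.   -0.02  0.04] open 0.0213 j6 -55.0
row [-0.0018 -0.0012  0.0536] [ 0.0002 -0.0002 -0.0014]
```

Request:
jog_arm --pt "0.1 -0.002 -0.001 0.02 0 0 0" --pt "0.1 -0.002 -0.001 0.03 0 0 0" --pt "0.1 -0.002 -0.001 0.04 0 0 0" --pt "0.1 -0.002 -0.001 0.046 0 0 0" --pt "0.1 -0.002 -0.001 0.053 0 0 0" --pt "0.1 -0.002 -0.001 0.06 0 0 0" --pt "0.1 -0.002 -0.001 0.065 0 0 0" --pt "0.1 -0.002 -0.001 0.065 0 0 0"

```text
time: 26.55
tcp_pos: [0.5614, 0.0216, 0.0798]
orientation: [-180.0, 0.0, 46.8]
contact_force: [-0.1, 1.3, -1.8]
opening: 0.0211
```

Bottom at about .060, no force. Seating (TCP .0695) and then turning to tool yaw −10.4.

Request:
jog_arm --pt "0.1 0 0 0.01 0 0 0" --pt "0.1 0 0 0.02 0 0 0" --pt "0.1 0 0 0.028 0 0 0" --pt "0.1 0 0 0.033 0 0 0" --pt "0.1 0 0 0.034 0 0 0" --pt "0.1 0 0 0.034 0 0 0"

```text
time: 27.15
tcp_pos: [0.5614, 0.0216, 0.0698]
orientation: [-179.9, 0.0, 46.8]
contact_force: [-1.8, 2.0, -2.0]
opening: 0.0208
```

```bash
python3 plan.py .5614 .0216 .0695 -10.4
```

```text
t27.1 tcp [0.5614 0.0216 0.0698] [-179.9    0.    46.8] F [-1.8  2.  -2. ] T [ 0.33  0.32 -0.02] open 0.0208 j6 -55.0
row [-0.0001 -0.0001  0.0009] [-3.000e-04  5.000e-04  4.995e-01]
```

Request:
jog_arm --pt "0.1 0 0 0 0 0 0.07" --pt "0.1 0 0 0 0 0 0.14" --pt "0.1 0 0 0 0 0 0.21" --pt "0.1 0 0 0 0 0 0.28" --pt "0.1 0 0 0 0 0 0.35" --pt "0.1 0 0 0 0 0 0.42" --pt "0.1 0 0 0 0 0 0.47" --pt "0.1 0 0 0 0 0 0.5"

```text
time: 27.95
tcp_pos: [0.5611, 0.0221, 0.0697]
orientation: [-180.0, 0.1, -10.6]
contact_force: [-3.7, 3.1, -1.7]
opening: 0.021
```

Request:
jog_arm --pt "0.1 0 0 0.004 0 0 0" --pt "0.1 0 0 0.004 0 0 0"

```text
time: 28.15
tcp_pos: [0.5612, 0.022, 0.0695]
orientation: [-180.0, 0.1, -10.4]
contact_force: [-6.2, 4.7, 3.9]
opening: 0.0209
```

```bash
python3 plan.py .5614 .0216 .0695 -10.4
```

```text
t28.1 tcp [0.5612 0.022  0.0695] [-1.80e+02  1.00e-01 -1.04e+01] F [-6.2  4.7  3.9] T [ 0.62  0.86 -0.02] open 0.0209 j6 2.2
row [0.0008 0.0011 0.0001] [-0.0003  0.0012  0.0001]
```

Request:
jog_arm --pt "0.7 0 0 0 0 0 0" --pt "0.7 0 0 0 0 0 0" --pt "0.7 0 0 0 0 0 0" --pt "0.7 0 0 0 0 0 0" --pt "0.7 0 0 -0.1 0 0 0" --pt "0.7 0 0 -0.25 0 0 0" --pt "0.7 0 0 -0.38 0 0 0" --pt "0.7 0 0 -0.38 0 0 0"

```text
time: 28.95
tcp_pos: [0.5662, 0.0208, 0.1906]
orientation: [-180.0, -0.8, -10.4]
contact_force: [0.7, 0.0, 0.5]
opening: 0.0596
```

```bash
cat > chk.py <<'E'
from h import *
import sys
F={n:bot.grab_frame(n) for n in("scene","top")}
Cy=dict(blue=79.6,yellow=94.7,red=102.1)
cen=dict(blue=(.5617,.0217,np.radians(79.6)),yellow=(.564,-.165,np.radians(-85.3)),red=(.5477,.1695,np.radians(-77.9)))
for k in F:
  for c in cen:
    p,e=hfit(F[k],CC[c],cen[c],.05);print(k,c,p[:2].round(4),"off square",round((np.degrees(p[2])-Cy[c]+90)%180-90,1),e.round(3))
cv2.imwrite(sys.argv[1],np.vstack([np.hstack([crop(F[k],(*cen[c][:2],.07),20,'',6) for c in cen]) for k in F]))
E
python3 chk.py pics/h3.png; python3 plan.py .449 .245 .14 30
```

```text
scene blue [0.5616 0.0226] off square 0.0 -0.963
scene yellow [ 0.5728 -0.1647] off square -18.5 -0.84
scene red [0.5477 0.1699] off square 0.7 -0.969
top blue [0.5617 0.0217] off square -8.6 nan
top yellow [ 0.5642 -0.1671] off square 1.1 -0.967
top red [0.5484 0.1693] off square 0.7 -0.95
t29.1 tcp [0.5627 0.0212 0.1845] [180.   -0.2 -10.5] F [ 0.2 -0.  -1.1] T [ 0.02 -0.01  0.03] open 0.0598 j6 2.3
row [-0.5087 -0.6649  0.1465] [ 0.0007 -0.0018 -0.353 ]
  c /= stddev[:, None]
  c /= stddev[None, :]
```

View pics/h3.png

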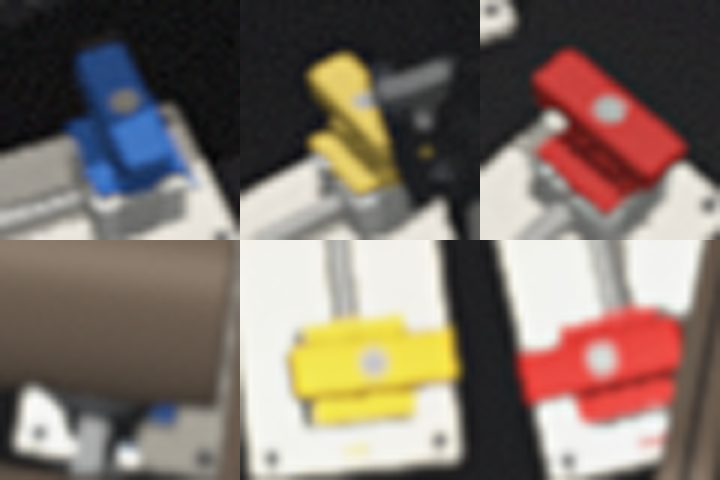

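All three bars are square: the fits give 0–1° off. In the scene crop a finger hides part of the yellow handle, but the top view gives 1.1°. Now measuring the capsules and heads.

```bash
python3 - <<'E'
from h import *
import pickle
F=pickle.load(open("F0.pkl","rb"))
for c,p0 in(("blue",(.449,.245,0)),("yellow",(.594,-.337,0))):
    for k in F:
        p,e,n=fit([F[k]],mx,circ(.022,.05),p0,yaw=False,rng=5)
        d,e2=hf=None,None
        u=proj(F[k],[(p[0],p[1],.056)])[0];yy,xx=np.mgrid[:384,:512];a=F[k]["frame"].astype(float)
        w=np.clip((a[...,0] if c=="blue" else a[...,2])-100,0,None)*(np.hypot(xx-u[0],yy-u[1])<4.5)
        q=np.array([(w*xx).sum(),(w*yy).sum()])/w.sum()
        print(c,k,p[:2].round(4),round(e,2),n,'nipple',unproj(F[k],q,.056)[0].round(4))
for c,p0 in(("blue",(.6695,.002,0)),("yellow",(.6733,-.1565,0))):
    for k in F:
        p,e,n=fit([F[k]],lambda a:-abs(a.mean(2)-a.mean(2)[tuple(np.round(proj(F[k],[(p0[0],p0[1],.078)])[0][::-1]).astype(int))]),circ(.018,.078),p0,yaw=False,rng=3)
        print('head',c,k,p[:2].round(4),round(e,2))
E
```

```text
blue scene [0.4459 0.245 ] 0.38 60 nipple [0.4454 0.2447 0.056 ]
blue top [0.4452 0.2425] 0.29 60 nipple [0.4453 0.2426 0.056 ]
yellow scene [ 0.5935 -0.343 ] 0.35 60 nipple [ 0.5933 -0.343   0.056 ]
yellow top [ 0.593  -0.3462] 0.25 60 nipple [ 0.5928 -0.3459  0.056 ]
head blue scene [0.6701 0.0034] 0.19
head blue top [0.6704 0.0013] 0.27
head yellow scene [ 0.6741 -0.1554] 0.1
head yellow top [ 0.6739 -0.1561] 0.41
```

```bash
python3 plan.py .4456 .244 .16 20
```

```text
t29.1 tcp [0.5627 0.0212 0.1845] [180.   -0.2 -10.5] F [ 0.2 -0.  -1.1] T [ 0.02 -0.01  0.03] open 0.0598 j6 2.3
row [-0.519  -0.6596  0.0798] [ 0.0005 -0.0018 -0.2657]
```

Request:
jog_arm --pt "1 -0.519 -0.66 0.08 0 0 -0.266" --pt "1 -0.519 -0.66 0.08 0 0 -0.266" --pt "1 -0.519 -0.66 0.08 0 0 -0.266" --pt "1 -0.519 -0.66 0.08 0 0 -0.266" --pt "1 -0.519 -0.66 0.08 0 0 -0.266" --pt "1 -0.519 -0.66 0.08 0 0 -0.266" --pt "1 -0.519 -0.66 0.08 0 0 -0.266" --pt "1 -0.519 -0.66 0.08 0 0 -0.266" --force 40

```text
time: 29.85
tcp_pos: [0.4447, 0.2436, 0.158]
orientation: [180.0, 0.1, 20.0]
contact_force: [-0.0, -0.4, -0.1]
opening: 0.0854
```

Request:
jog_arm --pt "1 0 0 0.15 0 0 0" --pt "1 0 0 0.2 0 0 0" --pt "1 0 0 0.2 0 0 0" --pt "1 0 0 0.2 0 0 0"

```text
time: 30.25
tcp_pos: [0.4456, 0.2434, 0.0992]
orientation: [180.0, -0.0, 19.9]
contact_force: [0.4, -0.9, -0.2]
opening: 0.0854
```

```bash
python3 plan.py .4456 .244 .024 20;python3 - <<'E'
from h import *
F=bot.grab_frame("scene")
cv2.imwrite("pics/f1.png",crop(F,(.4456,.244,.05),24,'',12))
p,e,n=fit([F],mx,circ(.022,.05),(.4456,.244,0),yaw=False,rng=5);print(p)
E
```

```text
t30.2 tcp [0.4456 0.2434 0.0992] [180.   -0.   19.9] F [ 0.4 -0.9 -0.2] T [ 0.03 -0.04 -0.01] open 0.0854 j6 -2.7
row [ 0.0006 -0.0021  0.2506] [ 0.0001 -0.     -0.0009]
[0.44495893 0.24732701 0.        ]
```

View pics/f1.png

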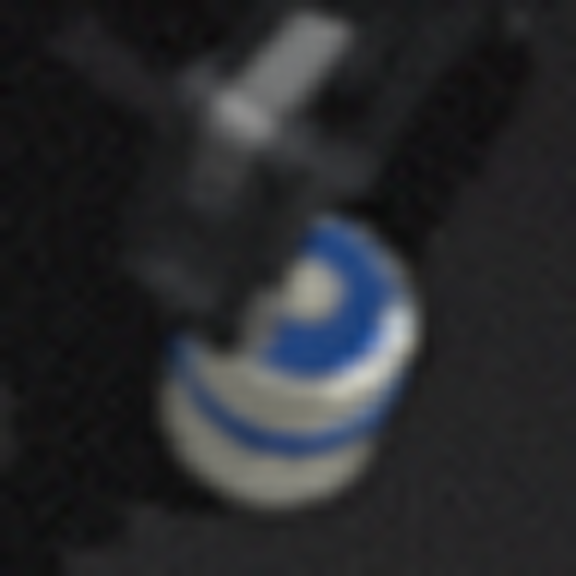

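The near finger covers part of the blue capsule (nipple at (312,285)), and the capsule sits between the jaws. Descend and grip.

Request:
jog_arm --pt "1 0 -0.002 0.12 0 0 0" --pt "1 0 -0.002 0.25 0 0 0" --pt "1 0 -0.002 0.25 0 0 0" --pt "1 0 -0.002 0.25 0 0 0" --pt "0.3 0 -0.002 0.25 0 0 0" --pt "0.3 0 -0.002 0.25 0 0 0" --pt "0.3 0 -0.002 0.25 0 0 0" --pt "0.3 0 -0.002 0.25 0 0 0"

```text
time: 31.1
tcp_pos: [0.4457, 0.2454, 0.026]
orientation: [180.0, -0.2, 20.0]
contact_force: [-0.3, -0.5, 5.8]
opening: 0.0427
```

Request:
jog_arm --pt "0.3 0 0 0 0 0 0" --pt "0.3 0 0 0 0 0 0" --pt "0.3 0 0 0 0 0 0" --pt "0.3 0 0 -0.15 0 0 0" --pt "0.3 0 0 -0.3 0 0 0" --pt "0.3 0 0 -0.48 0 0 0" --pt "0.3 0 0 -0.5 0 0 0" --pt "0.3 0 0 -0.5 0 0 0"

```text
time: 31.9
tcp_pos: [0.4457, 0.2455, 0.1767]
orientation: [180.0, -0.3, 20.0]
contact_force: [-0.6, -0.6, -2.3]
opening: 0.0428
```

```bash
python3 plan.py .67 .0021 .17 20
```

```text
t31.9 tcp [0.4457 0.2455 0.1767] [180.   -0.3  20. ] F [-0.6 -0.6 -2.3] T [-0.01 -0.05 -0.03] open 0.0428 j6 -2.6
row [0.4243 1.0182 0.025 ] [ 0.0001 -0.003   0.0003]
```

Request:
jog_arm --pt "0.3 0.42 0.99 0 0 0 0" --pt "0.3 0.42 0.99 0 0 0 0" --pt "0.3 0.42 0.99 0 0 0 0" --pt "0.3 0.42 0.99 0 0 0 0" --pt "0.3 0.42 0.99 0 0 0 0" --pt "0.3 0.42 0.99 0 0 0 0" --pt "0.3 0.42 0.99 0 0 0 0" --pt "0.3 0.42 0.99 0 0 0 0"

```text
time: 32.7
tcp_pos: [0.6645, 0.0061, 0.1696]
orientation: [-179.9, 0.3, 19.8]
contact_force: [0.6, -0.8, -2.1]
opening: 0.0428
```

```bash
python3 plan.py .67 .0021 .125 20
```

```text
t32.7 tcp [0.6645 0.0061 0.1696] [-179.9    0.3   19.8] F [ 0.6 -0.8 -2.1] T [ 0.01 -0.03  0.04] open 0.0428 j6 -28.0
row [0.0135 0.019  0.1487] [-0.0009  0.0024 -0.0017]
```

Request:
jog_arm --pt "0.3 0.013 0.019 0.03 0 0 0" --pt "0.3 0.013 0.019 0.1 0 0 0" --pt "0.3 0.013 0.019 0.14 0 0 0" --pt "0.3 0.013 0.019 0.14 0 0 0" --pt "0.3 0.013 0.019 0.14 0 0 0" --pt "0.3 0.013 0.019 0.14 0 0 0"

```text
time: 33.3
tcp_pos: [0.6706, 0.0055, 0.1329]
orientation: [180.0, -0.1, 20.1]
contact_force: [-0.7, 0.2, -2.7]
opening: 0.0429
```

```bash
python3 plan.py .67 .0021 .106 20;python3 - <<'E'
from h import *
F=bot.grab_frame("scene")
cv2.imwrite("pics/f2.png",crop(F,(.67,.002,.09),24,'',12))
E
```

```text
t33.3 tcp [0.6706 0.0055 0.1329] [ 1.80e+02 -1.00e-01  2.01e+01] F [-0.7  0.2 -2.7] T [-0.01  0.   -0.  ] open 0.0429 j6 -28.3
row [-0.0058  0.0098  0.0897] [ 0.0004 -0.0007  0.0006]
```

View pics/f2.png

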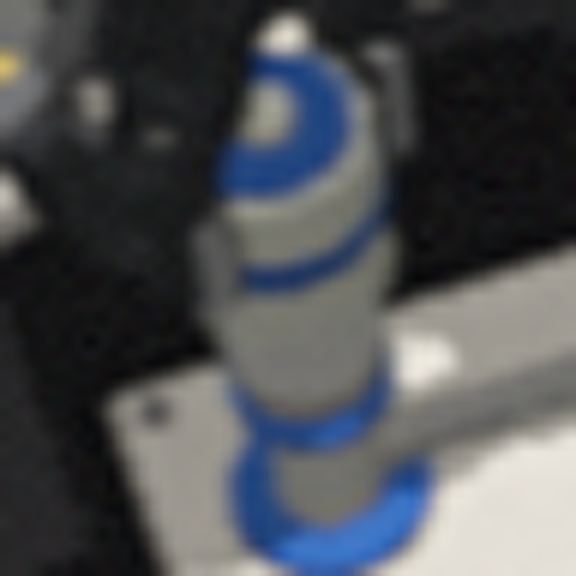

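Request:
jog_arm --pt "0.3 -0.006 0.01 0.03 0 0 0" --pt "0.3 -0.006 0.01 0.06 0 0 0" --pt "0.3 -0.006 0.01 0.08 0 0 0" --pt "0.3 -0.006 0.01 0.086 0 0 0" --pt "0.3 -0.006 0.01 0.086 0 0 0" --pt "0.3 -0.006 0.01 0.086 0 0 0"

```text
time: 33.95
tcp_pos: [0.6697, 0.0016, 0.1062]
orientation: [180.0, -0.0, 20.0]
contact_force: [-0.0, -0.4, -0.7]
opening: 0.0429
```

```bash
python3 plan.py .67 .0021 .104 20
```

```text
t34.0 tcp [0.6697 0.0016 0.1062] [180.  -0.  20.] F [-0.  -0.4 -0.7] T [0.02 0.05 0.01] open 0.0429 j6 -28.6
row [ 0.0016 -0.0011  0.0074] [ 0.0001 -0.0001  0.0003]
```

Request:
jog_arm --pt "0.3 0.001 -0.001 0.003 0 0 0" --pt "0.3 0.001 -0.001 0.006 0 0 0" --pt "0.3 0.001 -0.001 0.006 0 0 0"

```text
time: 34.25
tcp_pos: [0.6697, 0.002, 0.1044]
orientation: [180.0, -0.0, 20.0]
contact_force: [-0.0, -0.8, -2.6]
opening: 0.043
```

Request:
jog_arm --pt "0.3 0 0 0.002 0 0 0" --pt "0.3 0 0 0.004 0 0 0" --pt "0.3 0 0 0.004 0 0 0"

```text
time: 34.55
tcp_pos: [0.6698, 0.002, 0.104]
orientation: [180.0, -0.0, 20.0]
contact_force: [-2.4, 0.6, 3.6]
opening: 0.0431
```

Contact. Opening slowly, then straight up.

Request:
jog_arm --pt "0.55 0 0 0 0 0 0" --pt "0.6 0 0 0 0 0 0" --pt "0.8 0 0 0 0 0 0" --pt "1 0 0 0 0 0 0" --pt "1 0 0 0 0 0 0" --pt "1 0 0 -0.05 0 0 0" --pt "1 0 0 -0.15 0 0 0" --pt "1 0 0 -0.3 0 0 0"

```text
time: 35.35
tcp_pos: [0.6679, 0.0022, 0.1917]
orientation: [-179.8, 0.3, 20.0]
contact_force: [1.6, -0.4, 0.0]
opening: 0.0855
```

```bash
python3 plan.py .593 -.344 .19 -20;python3 - <<'E'
from h import *
F=bot.grab_frame("scene")
cv2.imwrite("pics/f3.png",crop(F,(.67,.002,.09),24,'',12))
p,e,n=fit([F],mx,circ(.022,.05),(.593,-.343,0),yaw=False,rng=5);print(p,e)
p,e,n=fit([F],mx,circ(.022,.128),(.67,.002,0),yaw=False,rng=5);print(p,e)
E
```

```text
t35.4 tcp [0.6679 0.0022 0.1917] [-179.8    0.3   20. ] F [ 1.6 -0.4  0. ] T [ 0.06 -0.06 -0.03] open 0.0855 j6 -28.5
row [-0.6297  0.9988  0.006 ] [-0.0005  0.003   0.3493]
[ 0.59579496 -0.34292567  0.        ] 0.17174586888137783
[0.67110976 0.00410535 0.        ] 0.21549138429088482
```

View pics/f3.png

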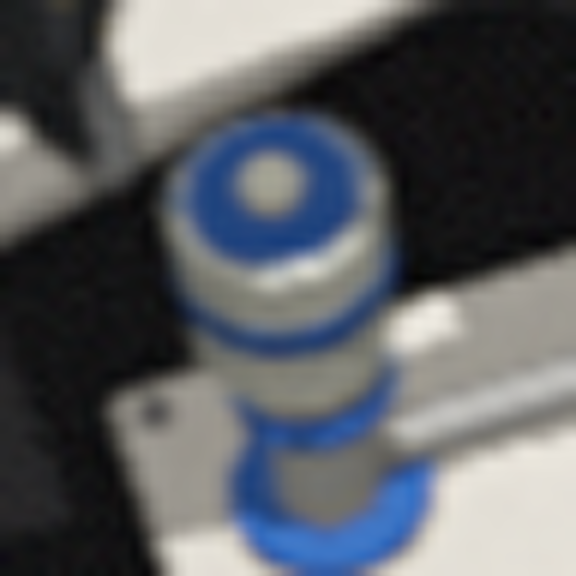

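The blue capsule stands centred on its head, nipple at (270,182). Now the yellow one.

Request:
jog_arm --pt "1 -0.63 0.99 0 0 0 0.35" --pt "1 -0.63 0.99 0 0 0 0.35" --pt "1 -0.63 0.99 0 0 0 0.35" --pt "1 -0.63 0.99 0 0 0 0.35" --pt "1 -0.63 0.99 0 0 0 0.35" --pt "1 -0.63 0.99 0 0 0 0.35" --pt "1 -0.63 0.99 0 0 0 0.35" --pt "1 -0.63 0.99 0 0 0 0.35"

```text
time: 36.2
tcp_pos: [0.5922, -0.3481, 0.1947]
orientation: [179.8, -0.2, -20.4]
contact_force: [0.3, 0.4, -0.8]
opening: 0.0856
```

```bash
python3 plan.py .593 -.344 .1 -20
```

```text
t36.2 tcp [ 0.5922 -0.3481  0.1947] [179.8  -0.2 -20.4] F [ 0.3  0.4 -0.8] T [0.02 0.02 0.04] open 0.0856 j6 -18.4
row [-0.0032 -0.0145  0.3156] [ 0.0014 -0.0014 -0.0039]
```

Request:
jog_arm --pt "1 -0.003 -0.008 0.13 0 0 0" --pt "1 -0.003 -0.008 0.26 0 0 0" --pt "1 -0.003 -0.008 0.31 0 0 0" --pt "1 -0.003 -0.008 0.31 0 0 0" --pt "1 -0.003 -0.008 0.31 0 0 0"

```text
time: 36.7
tcp_pos: [0.5948, -0.3393, 0.1019]
orientation: [180.0, -0.1, -20.0]
contact_force: [0.1, 0.3, 1.0]
opening: 0.0855
```

```bash
python3 plan.py .593 -.344 .025 -20;python3 - <<'E'
from h import *
F=bot.grab_frame("scene")
cv2.imwrite("pics/f4.png",crop(F,(.593,-.344,.05),26,'',12))
E
```

```text
t36.7 tcp [ 0.5948 -0.3393  0.1019] [ 1.8e+02 -1.0e-01 -2.0e+01] F [0.1 0.3 1. ] T [ 0.02 -0.09  0.06] open 0.0855 j6 -18.1
row [-0.001   0.0167  0.2563] [ 0.0003 -0.0011 -0.0003]
```

View pics/f4.png

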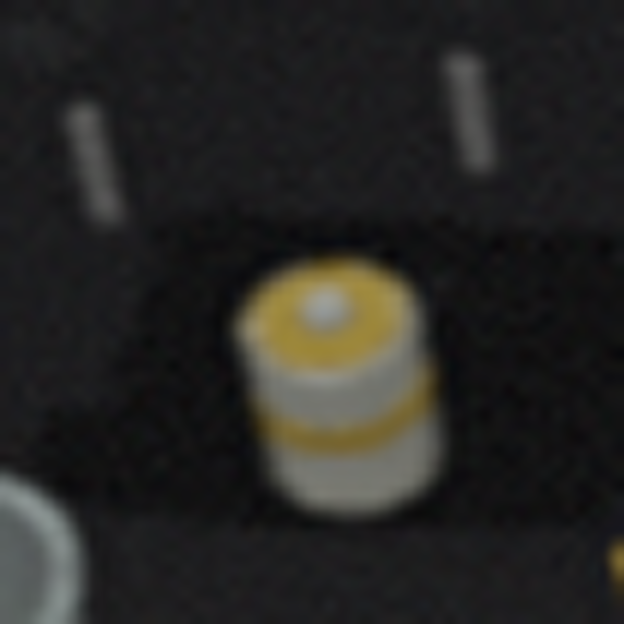

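The fingers at (95,165) and (470,110) straddle the yellow capsule (nipple (322,308)), with the beaker well clear at the lower left.

Request:
jog_arm --pt "1 -0.001 0.016 0.12 0 0 0" --pt "1 -0.001 0.016 0.25 0 0 0" --pt "1 -0.001 0.016 0.25 0 0 0" --pt "1 -0.001 0.016 0.25 0 0 0" --pt "0.3 -0.001 0.016 0.25 0 0 0" --pt "0.3 -0.001 0.016 0.25 0 0 0" --pt "0.3 -0.001 0.016 0.25 0 0 0" --pt "0.3 -0.001 0.016 0.25 0 0 0"

```text
time: 37.55
tcp_pos: [0.5931, -0.3445, 0.0278]
orientation: [179.9, -0.2, -20.1]
contact_force: [-0.1, -0.1, 5.3]
opening: 0.0434
```

Request:
jog_arm --pt "0.3 0 0 0 0 0 0" --pt "0.3 0 0 0 0 0 0" --pt "0.3 0 0 0 0 0 0" --pt "0.3 0 0 -0.15 0 0 0" --pt "0.3 0 0 -0.3 0 0 0" --pt "0.3 0 0 -0.48 0 0 0" --pt "0.3 0 0 -0.5 0 0 0" --pt "0.3 0 0 -0.5 0 0 0"

```text
time: 38.35
tcp_pos: [0.593, -0.3445, 0.1784]
orientation: [179.9, -0.3, -20.1]
contact_force: [0.0, -0.5, -2.1]
opening: 0.0431
```

```bash
python3 plan.py .674 -.156 .17 0
```

```text
t38.4 tcp [ 0.593  -0.3445  0.1784] [179.9  -0.3 -20.1] F [ 0.  -0.5 -2.1] T [0.02 0.02 0.04] open 0.0431 j6 -18.5
row [ 0.0378 -0.6828  0.027 ] [ 0.0014 -0.0026 -0.1752]
```

Held; bottom offset is about .0278.

Request:
jog_arm --pt "0.3 0.038 -0.683 0 0 0 -0.175" --pt "0.3 0.038 -0.683 0 0 0 -0.175" --pt "0.3 0.038 -0.683 0 0 0 -0.175" --pt "0.3 0.038 -0.683 0 0 0 -0.175" --pt "0.3 0.038 -0.683 0 0 0 -0.175" --pt "0.3 0.038 -0.683 0 0 0 -0.175" --pt "0.3 0.038 -0.683 0 0 0 -0.175"

```text
time: 39.05
tcp_pos: [0.6716, -0.1554, 0.1725]
orientation: [-180.0, 0.2, -0.0]
contact_force: [-0.3, -0.7, -2.1]
opening: 0.0429
```

```bash
python3 plan.py .674 -.156 .125 0
```

```text
t39.0 tcp [ 0.6716 -0.1554  0.1725] [-180.     0.2   -0. ] F [-0.3 -0.7 -2.1] T [-0.03 -0.    0.03] open 0.0429 j6 -21.4
row [0.0087 0.0021 0.1582] [-0.0004  0.002  -0.0004]
```

Request:
jog_arm --pt "0.3 0.008 0.002 0.05 0 0 0" --pt "0.3 0.008 0.002 0.1 0 0 0" --pt "0.3 0.008 0.002 0.155 0 0 0" --pt "0.3 0.008 0.002 0.155 0 0 0" --pt "0.3 0.008 0.002 0.155 0 0 0" --pt "0.3 0.008 0.002 0.155 0 0 0"

```text
time: 39.65
tcp_pos: [0.6757, -0.156, 0.1292]
orientation: [180.0, -0.1, -0.0]
contact_force: [1.0, 0.8, -1.6]
opening: 0.0427
```

```bash
python3 plan.py .674 -.156 .108 0;python3 - <<'E'
from h import *
F=bot.grab_frame("scene")
cv2.imwrite("pics/f5.png",crop(F,(.674,-.156,.09),24,'',12))
E
```

```text
t39.6 tcp [ 0.6757 -0.156   0.1292] [ 1.8e+02 -1.0e-01 -0.0e+00] F [ 1.   0.8 -1.6] T [-0.   -0.01  0.01] open 0.0427 j6 -21.3
row [-0.0058  0.      0.0708] [ 0.0002 -0.0005 -0.0003]
```

View pics/f5.png

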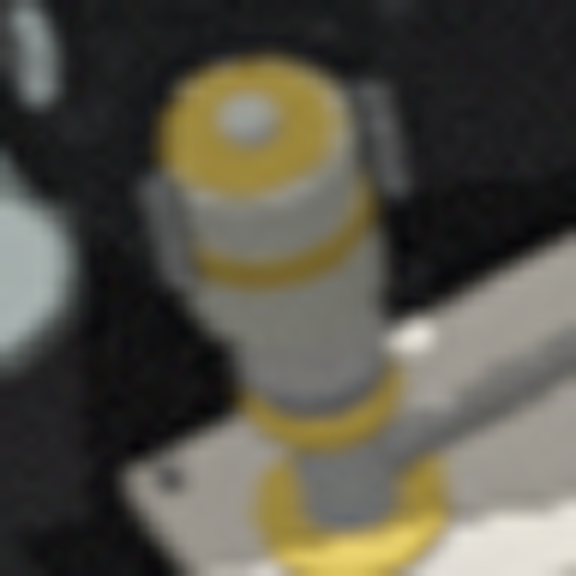

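Upright and above the yellow head. Lowering.

Request:
jog_arm --pt "0.3 -0.005 0 0.03 0 0 0" --pt "0.3 -0.005 0 0.055 0 0 0" --pt "0.3 -0.005 0 0.068 0 0 0" --pt "0.3 -0.005 0 0.068 0 0 0" --pt "0.3 -0.005 0 0.072 0 0 0" --pt "0.3 -0.005 0 0.075 0 0 0" --pt "0.3 -0.005 0 0.075 0 0 0"

```text
time: 40.4
tcp_pos: [0.6739, -0.1557, 0.1063]
orientation: [180.0, -0.0, -0.0]
contact_force: [-0.9, -0.6, -1.7]
opening: 0.043
```

Request:
jog_arm --pt "0.3 0 0 0.002 0 0 0" --pt "0.3 0 0 0.004 0 0 0" --pt "0.3 0 0 0.004 0 0 0"

```text
time: 40.7
tcp_pos: [0.674, -0.1557, 0.1058]
orientation: [180.0, -0.0, -0.0]
contact_force: [-1.0, 1.0, 1.1]
opening: 0.0429
```

Request:
jog_arm --pt "0.3 0 0 0.001 0 0 0" --pt "0.55 0 0 0.001 0 0 0" --pt "0.6 0 0 0.001 0 0 0" --pt "0.8 0 0 0.001 0 0 0" --pt "1 0 0 0.001 0 0 0" --pt "1 0 0 0.001 0 0 0" --pt "1 0 0 -0.1 0 0 0" --pt "1 0 0 -0.25 0 0 0"

```text
time: 41.5
tcp_pos: [0.6714, -0.1548, 0.176]
orientation: [-179.8, 0.5, -0.0]
contact_force: [0.2, -0.6, 0.8]
opening: 0.0858
```

Request:
jog_arm --pt "1 0 0 -0.25 0 0 0" --pt "1 -0.2 0.4 -0.25 0 0 0" --pt "1 -0.4 0.8 -0.25 0 0 0" --pt "1 -0.6 1 -0.25 0 0 0" --pt "1 -0.6 1 -0.25 0 0 0" --pt "1 -0.6 1 -0.25 0 0 0" --pt "1 -0.6 1 -0.25 0 0 0" --pt "1 -0.6 1 -0.25 0 0 0"

```text
time: 42.3
tcp_pos: [0.4932, -0.4558, 0.2551]
orientation: [180.0, -0.0, -0.0]
contact_force: [1.0, -0.7, -0.1]
opening: 0.085
```

```bash
python3 chk.py pics/fin1.png; python3 - <<'E'
from h import *
for n in("scene","top"):
    F=bot.grab_frame(n)
    cv2.imwrite(f"pics/{n}_fin.png",cv2.resize(F["frame"][:,:,::-1],(800,600),interpolation=cv2.INTER_CUBIC))
    for c,q in(("blue",(.67,.002,0)),("yellow",(.674,-.156,0))):
        p,e,_=fit([F],mx,circ(.022,.128),q,yaw=False,rng=4);print(n,c,p[:2].round(4),round(e,2))
print(bot.state()["tcp_pos"],bot.state()["time"])
E
```

```text
scene blue [0.562 0.022] off square -1.3 -0.963
scene yellow [ 0.5638 -0.1646] off square 2.4 -0.931
scene red [0.5477 0.17  ] off square 1.0 -0.969
top blue [0.5617 0.0201] off square 0.2 -0.969
top yellow [ 0.5642 -0.1671] off square 1.1 -0.967
top red [0.5483 0.1694] off square 0.6 -0.969
scene blue [0.6711 0.0035] 0.29
scene yellow [ 0.675  -0.1547] 0.28
top blue [ 6.72e-01 -5.00e-04] 0.21
top yellow [ 0.6758 -0.1584] 0.45
[ 0.4937119  -0.45523049  0.25470913] 42.5
```

View pics/top_fin.png

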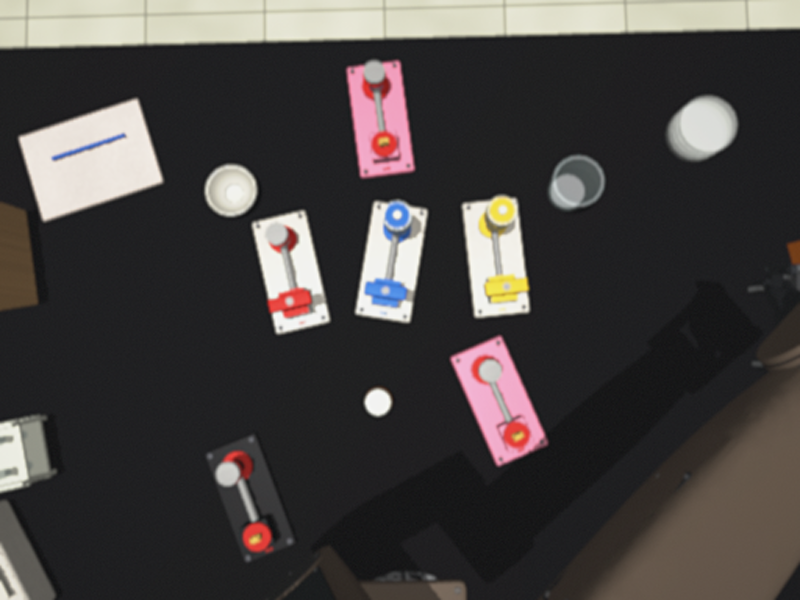

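View pics/scene_fin.png

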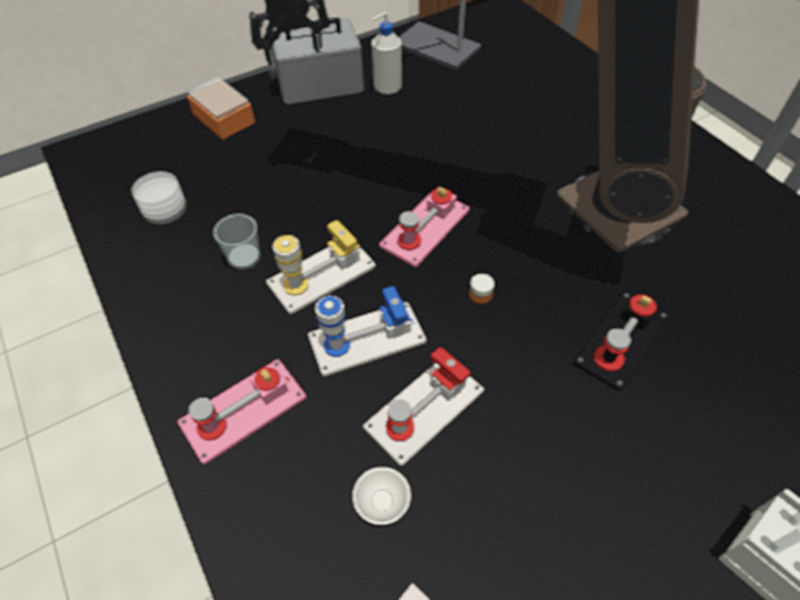

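Both final views show three bars square across their plates. The blue capsule is at top (397,215) and the yellow at (501,210), both on their heads. There's no red capsule on the bench, and the beaker, dish and jar haven't moved. Handing in.

```bash
python3 -c "
from station import bot
s=bot.state();print(s['time'],s['contact_force'].round(1),s['qd'].round(2))
print(bot.finish_job())"
```

```text
42.5 [ 1.4  0.2 -1. ] [ 2.72 -0.43  0.65  0.21  0.11  0.02]
the job is handed in; nothing more can be done
None
```

I handed the job in at 42.5 s. All three handles are home on their own colour's stem and closed. After that I stood the blue and yellow capsules on their heads. No red capsule was on the bench.

**Handles:** The last fits from both cameras put each bar within 2.4° of square (limit 11°). Red, yellow and blue each slid down to the collar without resistance.

**Capsules:** Each is upright and about 1–3 mm from the centre of its head (limit 12 mm).

**Disagreements and misses:**
- The two cameras differ by 2–4 mm in y. I relied mainly on the scene camera, because it agreed with the robot's own position to about 1 mm.
- Some mid-run fits failed because the arm or a finger blocked the view: red while held, yellow in the scene view and blue in the top view. The final checks with a clear view were consistent.

The beaker, dish and jar look unmoved, and the gripper was clear of everything at hand-in. The arm still showed a slight motion then (up to 2.7°/s on one joint).

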